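Load the blot dock and put up its guard

ROBOT

A 6-joint arm with a two-finger parallel gripper is mounted at the origin on a cart in front of the work surface, level with it; the furniture and walls round the work are solid. World frame = base frame: x ahead of the robot, y to its left, z up, the work surface at z = 0. Lengths are in m, angles in degrees, forces in N, time in s.
With the tool pointing down it reaches from about 0.275 to 0.825 m from the base axis. Payload 4.9 kg.
Tool frame: the origin (TCP) lies midway between the tips of the shut fingers; the grasp point (between the pads) lies manip.tcp_to_grasp behind it (manip.tcp_to_grasp is the distance from the TCP to the grasp point, in m); z points along the fingers, y is the direction in which the jaws open and shut (so a half turn about z gives the same grasp; the last joint's range is limited). The gripper opens to 85 mm and grips with 20 to 120 N. Pads are 22 mm wide; open, the fingers measure 114 mm over their backs; the gripper's body (76 mm by 85 mm) begins 54 mm behind the grasp point. The pads swing forward as they close: fully open they stand 13 mm farther back than shut.
Start: joints at [-77.533, 18.69, -11.035, 60.275, 0, 82.311], TCP at [0.19, -0.516, 0.231] pointing down, gripper open.
Joint ranges: [-152.03, 152.03], [-55.5, 102.48], [-74.3, 77.21], [-110.64, 120.58], [-84.22, 78.4], [-180, 180]. Speed limits (degrees/s): [147.25, 147.25, 180, 180, 180, 180].

INTERFACE

Orientations are given as a 3x3 rotation matrix whose columns are the frame's x, y, z axes.
In Python, from cell import manip gives the robot as it stands.
- The arm moves only by the tool arm_command, never from a script. Its argument "commands" is a list that holds one entry, the list of rows, each a list of 4 numbers: the shift along the tool's x, y, z in m, then the turn about the tool's z in degrees. A call has 1 to 20 rows; each row is the pose to reach, as a shift and turn from the pose commanded when the call began, along the tool's axes at that moment; what a row does not reach only later rows make up. A row lasts 1/8 s, in which the tool goes at most 62.5 mm and 10.7 degrees, less where a joint would pass 70% of its speed; a pose out of reach is approached as far as the arm can. A call with a gripper value outside its range is refused whole. "jaw" is the opening, from 0 (shut) to 1 (fully open), set as the call begins (left out, the last holds). The fingers move at their own pace and stop on an object; the grip force is fixed at half the most. Time passes only in rows, so rows that repeat a pose let the fingers close. It gives the time, the measured TCP pose, the force and the opening at its end, in the units of the state.
- manip.observe(): the state, without advancing time (a new reading comes with each control period).
- manip.read_camera(name): name is "side" or "top" or "wrist"; returns a dict with "color" (400x640x3 uint8, blue, green, red), "camera_matrix" (3x3 intrinsics, pixels), "R" (3x3) and "t" (3): a world point X has camera coordinates R X + t. Camera axes: x right, y down, z forward; pixel columns grow to the right and rows downward; lengths in m; the calibration is good to about 2 mm. The wrist camera is an equidistant fisheye: a pixel r from the principal point sees the ray r / f radians off the axis. A picture is of the moment at which its call begins. There is no depth.
- manip.sign_off(): hands the job in, once; it reports no verdict.
The state is a dict: "clock": time; "qpos": joint angles; "qd": joint speeds; "effort": joint torques, N m; "position": TCP position; "eef_rot": TCP orientation; "wrist_force": force on the tool from outside, world axes, zero at the start; "ft_torque": the same for the moment, N m; "gripper_width": finger opening in m.
Only numpy, scipy, OpenCV 4.12 (cv2) and the standard library are available. Lean on these libraries where they do the work, as an engineer would, in place of code of your own. Each camera call takes 0.05 s, during which the arm holds its last target.

TASK

Make the blot dock ready: first turn the voltage knob fully anticlockwise to its end stop. Then slide every blot cassette lying on the bench into a bay of the dock, one to a bay, pushing it past the sprung balls until it clicks and sits fully home against the back stop. Last, take the guard panel from its stand and lean it against the two steel posts at the front of the dock, long bottom edge on the bench and centred across the bays, and leave the other things on the bench undisturbed.

Things in the scene. Friction and masses are not known exactly. Their poses are not given: they have to be found in the camera images.
- dock: Fixed grey blot dock, 135 (x -55 to +80 mm) x 270 mm (y). Origin: on the bench below its middle; z up; open front at -x, cassettes slide in on the bench along +x. Four walls 16 mm thick at y -105, -35, 35, 105 mm, 25 mm high, round noses at x = -55 mm, leave three channels 54 mm wide with the bench as floor. Back stop: face at x = +45 mm of the rear housing (42 mm high).
- hood (a point): Top middle of the hood at the rear of the channels (dock x +32 to +46 mm, all three bays): underside 28, top 34 mm above the bench. The front end of a home cassette lies under it, so a cassette must slide in along dock +x from the front, not be dropped in from above.
- ball_pair_1 (a point): Midway between the two sprung steel balls (radius 8 mm, one in each wall) of bay_1, at dock x = -35 mm, 12 mm above the bench. They stick out 6 mm from the channel walls, are pressed back as a cassette enters (6 to 10 N push, then about 2 N) and snap out behind its rear corners (click) over its last 6 mm, urging it to the stop with about 2.5 N: push on to be sure. They hold it with about 5 N.
- ball_pair_2 (a point): Midway between the two sprung steel balls (radius 8 mm, one in each wall) of bay_2, at dock x = -35 mm, 12 mm above the bench. They stick out 6 mm from the channel walls, are pressed back as a cassette enters (6 to 10 N push, then about 2 N) and snap out behind its rear corners (click) over its last 6 mm, urging it to the stop with about 2.5 N: push on to be sure. They hold it with about 5 N.
- ball_pair_3 (a point): Midway between the two sprung steel balls (radius 8 mm, one in each wall) of bay_3, at dock x = -35 mm, 12 mm above the bench. They stick out 6 mm from the channel walls, are pressed back as a cassette enters (6 to 10 N push, then about 2 N) and snap out behind its rear corners (click) over its last 6 mm, urging it to the stop with about 2.5 N: push on to be sure. They hold it with about 5 N.
- post_left (a point): Top of the dock's left (+y) guard post: upright round steel, radius 7 mm, 88 mm above the bench, at dock x = -47, y = +105 mm. The guard panel leans on the front (-x) of both posts, its bottom edge on the bench in front of the walls (panel origin at about dock x = -85 mm: a lean of about 0.3 rad, top towards the dock).
- post_right (a point): Top of the dock's right (-y) guard post: upright round steel, radius 7 mm, 88 mm above the bench, at dock x = -47, y = -105 mm. The guard panel leans on the front (-x) of both posts, its bottom edge on the bench in front of the walls (panel origin at about dock x = -85 mm: a lean of about 0.3 rad, top towards the dock).
- bay_1 (a point): Where the origin (underside) of a fully home cassette lies in the dock's left (+y) bay: dock x = +5, y = +70 mm, on the bench. Same axes as the dock; slide in along +x.
- bay_2 (a point): Where the origin (underside) of a fully home cassette lies in the dock's middle bay: dock x = +5, y = 0 mm, on the bench. Same axes as the dock; slide in along +x.
- bay_3 (a point): Where the origin (underside) of a fully home cassette lies in the dock's right (-y) bay: dock x = +5, y = -70 mm, on the bench. Same axes as the dock; slide in along +x.
- cassette_1: Loose white blot cassette (absent in some starts; all are alike), 0.18 kg, body 80 long (x) by 48 wide (y) by 24 mm high with upright corners rounded to 8 mm, lying flat. Origin: centre of its underside; z up. On the middle of its top stands a grey upright pull tab 12 mm thick (along x), 36 mm wide (along y), from 22 to 70 mm above the underside. Either end may go in first. The body is slippery: hold it by the tab; pushed loose into the mouth it may twist and jam.
- cassette_2: Loose white blot cassette (absent in some starts; all are alike), 0.18 kg, body 80 long (x) by 48 wide (y) by 24 mm high with upright corners rounded to 8 mm, lying flat. Origin: centre of its underside; z up. On the middle of its top stands a grey upright pull tab 12 mm thick (along x), 36 mm wide (along y), from 22 to 70 mm above the underside. Either end may go in first. The body is slippery: hold it by the tab; pushed loose into the mouth it may twist and jam.
- cassette_3: Loose white blot cassette (absent in some starts; all are alike), 0.18 kg, body 80 long (x) by 48 wide (y) by 24 mm high with upright corners rounded to 8 mm, lying flat. Origin: centre of its underside; z up. On the middle of its top stands a grey upright pull tab 12 mm thick (along x), 36 mm wide (along y), from 22 to 70 mm above the underside. Either end may go in first. The body is slippery: hold it by the tab; pushed loose into the mouth it may twist and jam.
- panel: Loose white guard panel, 8 thick (x) by 240 wide (y) by 120 mm high (z), 0.22 kg. Origin: middle of its bottom edge; z along its height, x across its thickness. At the start it stands upright in its stand, bottom edge 6 mm above the bench, leaning in the slots by up to about 0.15 rad. Either face may be to the front.
- panel_top (a point): Middle of the panel's top edge, 120 mm above its origin along its z.
- panel_stand: Fixed grey stand that holds the panel at the start: base plate 60 (x) by 200 (y) by 6 mm, with two pairs of lips at y = -80 and +80 mm, 32 mm high, leaving slots 11 mm wide along y. Origin: on the bench under its middle.
- control_box: Fixed grey voltage control box, 100 (x) by 90 (y) by 58 mm high, with the voltage knob in the middle of its top. Origin: on the bench under its middle; z up. A black strip marks its -x side.
- volt_knob (a joint): Angle of the voltage knob in rad: 0 is the anticlockwise end stop (voltage off), growing clockwise seen from above, up to 4.7; turns stiffly (0.03 N m) and stays where left.
- volt_knob_grip (a point): On the knob's vertical axis, 95 mm above the bench: the height to grip. Black disc 44 mm across with an upright bar 42 long, 14 mm thick, from 72 to 102 mm above the bench. At joint 0 the bar lies along the control box's x (white mark at its -x end). The point's axes turn with the knob: x along the bar.
- buffer_bottle: Bystander: loose bottle with white cap, 66 mm across, 169 mm high. Origin: centre of its underside. Leave it.
- paper_cup: Bystander: loose brown paper cup, 70 mm across, 98 mm high. Origin: centre of its underside. Leave it.
- timer: Bystander: loose flat white bench timer, 66 x 66 x 18 mm. Origin: centre of its underside. Leave it.
Things that resemble listed ones, but are neither listed nor needed, are in the scene too. What is shaped like the cassette_2 but red is not meant.

How it is judged:
By the outcome, as a careful person would: the job done as asked, in the order asked, and still so for the second after the job is handed in, with the robot touching nothing.
Of cassette_1, cassette_2, cassette_3 only 2 to 3 are there at a start; the rules pass over those that are not, and their reading is None.
At some moment in a run one of cassette_1, cassette_2, cassette_3 may be knocked a few centimetres aside while the robot is not near it.
It also fails if it takes over 210 s, if anything falls off the work surface, if the arm or the gripper's body presses on something with over 40 N, if the wrist force passes 120 N, or if a joint passes its speed limit or range.

## Working session

There is one attempt and no reset: what is moved stays moved. The work goes in short steps, Python scripts to look and compute and a tool call to move; the robot and the scene stay as the last step left them, time stands still between calls to the robot, and variables do not carry over. Pictures are saved under pics/ and viewed, and the job is handed in when it is done.

Besides the shell and the picture viewer there is one more tool, called after "Call:" in YAML: its name, and indented under it one key for each argument. arm_command: Moves the arm, as the interface text tells. Its arguments: {"type":"object","properties":{"commands":{"type":"array"},"jaw":{"type":"number"}},"required":["commands"]}

```bash
ls -la; mkdir -p pics; python3 - <<'E'
from cell import manip
import cv2,json
print(manip.observe()); print(manip.tcp_to_grasp)
for n in ["side","top","wrist"]:
    c=manip.read_camera(n); cv2.imwrite(f"pics/{n}0.png",c["color"])
    print(n,c["camera_matrix"],c["R"],c["t"])
E
```

```text
total 12
drwxr-xr-x  3 agent agent 4096 Dec  7 08:32 .
drwxr-xr-x 23 root  root  4096 Dec  7 08:32 ..
drwxr-xr-x  2 agent agent 4096 Dec  7 08:32 pics
{'clock': 0.0, 'qpos': array([-7.75340113e+01,  1.87322579e+01, -1.10918414e+01,  6.02730080e+01,
       -2.33679618e-04,  8.23126789e+01]), 'qd': array([-0.08239136,  0.02597497, -0.03959548,  0.02226245,  0.06747624,
       -0.12665223]), 'effort': array([-1.19655051e-03, -4.43400764e+01,  2.62441492e+01,  1.55622029e-02,
       -2.55934101e-04, -1.69215178e-05]), 'position': array([ 0.189395  , -0.51575605,  0.23050215]), 'eef_rot': array([[ 9.38774134e-01,  3.44533000e-01, -3.69831126e-04],
       [ 3.44533127e-01, -9.38772704e-01,  1.65400521e-03],
       [ 2.22672011e-04, -1.68015638e-03, -9.99998564e-01]]), 'wrist_force': array([0.10864469, 0.37333411, 0.2030802 ]), 'ft_torque': array([ 0.00644177,  0.01466127, -0.01690969]), 'gripper_width': 0.0857104858054609}
0.0187
side [[502.62006185   0.         320.51605622]
 [  0.         502.62006185 204.11006045]
 [  0.           0.           1.        ]] [[ 0.99984291  0.00410731 -0.01724207]
 [-0.01467066 -0.35411649 -0.93508624]
 [-0.00994639  0.9351923  -0.35400061]] [-0.51340809  0.10134492  1.53813844]
top [[474.20258004   0.         316.36628183]
 [  0.         474.20258004 192.93636836]
 [  0.           0.           1.        ]] [[ 0.01110442 -0.99987371  0.0113693 ]
 [-0.98979429 -0.0126065  -0.14194486]
 [ 0.14207026 -0.00967705 -0.98980927]] [-0.00678335  0.52890643  1.64081989]
wrist [[309.70691629   0.         317.05666126]
 [  0.         309.70691629 201.39634462]
 [  0.           0.           1.        ]] [[ 0.34410211 -0.93893023 -0.00194078]
 [-0.90158478 -0.33099139  0.27854907]
 [-0.26218053 -0.09409954 -0.96042004]] [-0.54933165 -0.03540615  0.37948634]
```

View pics/top0.png

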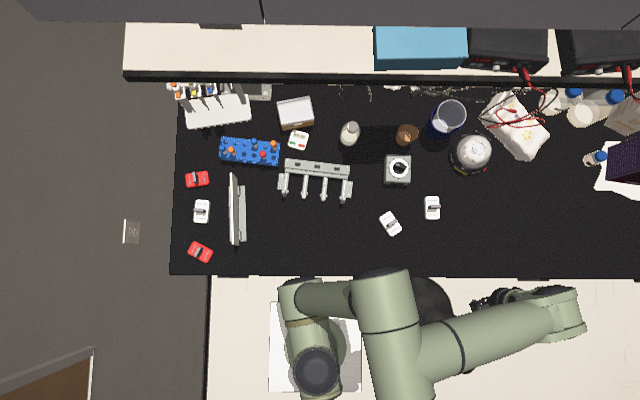

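View pics/side0.png

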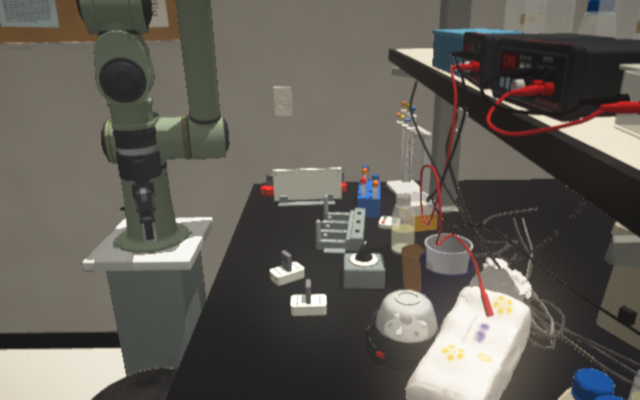

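View pics/wrist0.png

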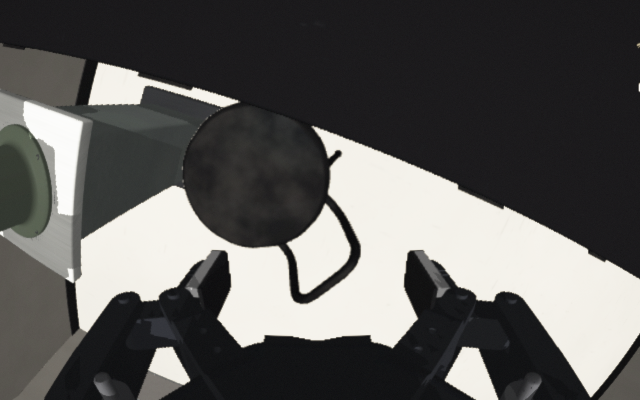

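```bash
cat > h.py <<'E'
from cell import manip
import cv2, numpy as np
def cam(n): return manip.read_camera(n)
def ray(c,u,v):
    K=c["camera_matrix"];R=np.array(c["R"]);t=np.array(c["t"])
    p=cv2.undistortPoints(np.array([[[u,v]]],float),K,None)[0,0] if K[0,0]>400 else None
    if p is None:
        dx=(u-K[0,2])/K[0,0];dy=(v-K[1,2])/K[1,1];r=np.hypot(dx,dy)
        d=np.array([np.sin(r)*dx/max(r,1e-9),np.sin(r)*dy/max(r,1e-9),np.cos(r)])
    else: d=np.array([p[0],p[1],1.])
    return -R.T@t, R.T@d
def onz(c,u,v,z):
    o,d=ray(c,u,v); return o+d*(z-o[2])/d[2]
def proj(c,X):
    K=c["camera_matrix"];x=np.array(c["R"])@np.array(X)+np.array(c["t"])
    if K[0,0]>400: return K[0,0]*x[0]/x[2]+K[0,2],K[1,1]*x[1]/x[2]+K[1,2]
    r=np.hypot(x[0],x[1]);th=np.arctan2(r,x[2])
    return K[0,0]*th*x[0]/r+K[0,2],K[1,1]*th*x[1]/r+K[1,2]
def tri(ca,pa,cb,pb):
    oa,da=ray(ca,*pa);ob,db=ray(cb,*pb)
    s=np.linalg.lstsq(np.c_[da,-db],ob-oa,rcond=None)[0]
    A=oa+s[0]*da;B=ob+s[1]*db
    return (A+B)/2,np.linalg.norm(A-B)
def crop(img,x0,y0,x1,y1,s,name):
    cv2.imwrite("pics/"+name,cv2.resize(img[y0:y1,x0:x1],None,fx=s,fy=s,interpolation=cv2.INTER_CUBIC))
E
python3 - <<'E'
from h import *
t=cv2.imread("pics/top0.png");s=cv2.imread("pics/side0.png")
crop(t,180,130,280,265,4,"t_left.png");crop(t,270,140,450,245,4,"t_mid.png")
crop(s,250,150,410,330,3,"s_mid.png")
E
```

```text
(no output)
```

View pics/t_left.png

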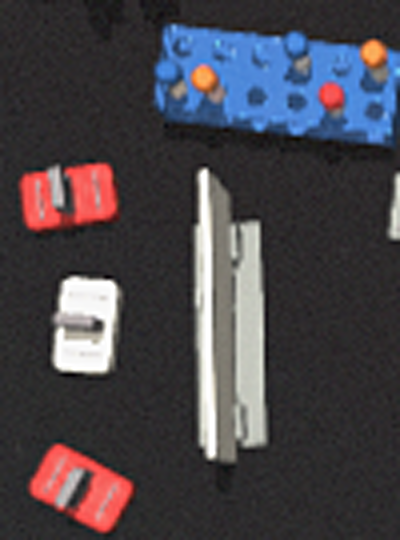

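View pics/t_mid.png

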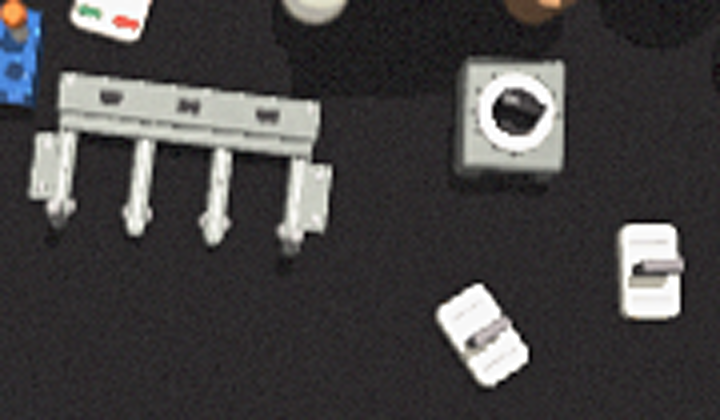

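View pics/s_mid.png

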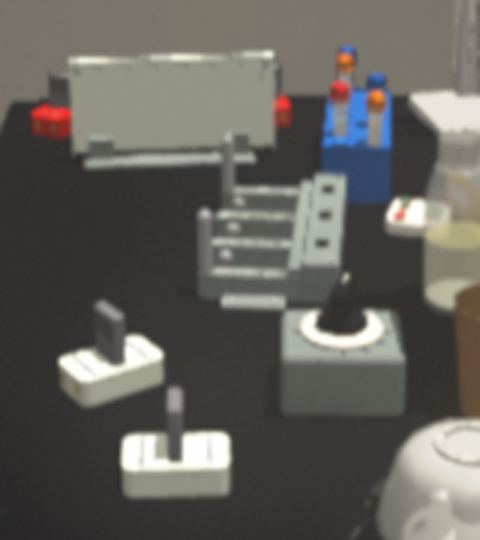

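```bash
python3 - <<'E'
from h import *
c=cam("top");im=c["color"];hsv=cv2.cvtColor(im,cv2.COLOR_BGR2HSV)
m=((hsv[...,2]>180)&(hsv[...,1]<60)).astype(np.uint8)
n,l,st,ce=cv2.connectedComponentsWithStats(m)
for i in range(1,n):
    x,y,w,h,a=st[i]
    if a>60 and 130<y<270 and 170<x<460:
        cnt=cv2.findContours((l==i).astype(np.uint8),0,2)[0][0]
        (cx,cy),(W,H),an=cv2.minAreaRect(cnt)
        box=cv2.boxPoints(((cx,cy),(W+1,H+1),an))
        P=np.array([onz(c,*b,0.022) for b in box])
        print((x,y,w,h,a),'ctr',onz(c,cx,cy,.022).round(3),'sides',np.linalg.norm(P[1]-P[0]).round(3),np.linalg.norm(P[2]-P[1]).round(3),'dirs',[round(np.degrees(np.arctan2(*(P[k+1]-P[k])[1::-1])),1) for k in (0,1)])
# dock : crop pixels (t_mid: x=270+u/4,y=140+v/4)
f=lambda u,v,z:onz(c,270+u/4,140+v/4,z).round(3)
for nm,p,z in [('housTL',(60,72),.042),('housTR',(320,102),.042),('housBR',(318,140),.042),('housBL',(60,115),.042),('postL',(56,205),.0),('postLtop',(68,140),.088),('nose2',(136,235),.025),('nose3',(212,242),.025),('boxTL',(465,60),.058),('boxTR',(565,62),.058),('boxBR',(563,168),.058),('boxBL',(460,170),.058),('knob',(516,111),.065)]: print(nm,f(*p,z))
f=lambda u,v,z:onz(c,180+u/4,130+v/4,z).round(3)
for nm,p,z in [('standTR',(260,222),.006),('standBR',(268,443),.006),('pan top far',(205,168),.126),('pan top near',(210,455),.126)]: print(nm,f(*p,z))
E
```

```text
(np.int32(288), np.int32(131), np.int32(21), np.int32(19), np.int32(270)) ctr [0.726 0.068 0.022] sides 0.07 0.068 dirs [np.float64(-14.4), np.float64(-105.6)]
(np.int32(387), np.int32(156), np.int32(24), np.int32(26), np.int32(398)) ctr [ 0.626 -0.294  0.022] sides 0.096 0.087 dirs [np.float64(-3.0), np.float64(-91.8)]
(np.int32(285), np.int32(158), np.int32(65), np.int32(16), np.int32(440)) ctr [ 0.63  -0.001  0.022] sides 0.036 0.237 dirs [np.float64(-5.5), np.float64(-96.2)]
(np.int32(285), np.int32(169), np.int32(63), np.int32(9), np.int32(138)) ctr [0.603 0.001 0.022] sides 0.013 0.228 dirs [np.float64(-5.4), np.float64(-96.1)]
(np.int32(229), np.int32(172), np.int32(5), np.int32(73), np.int32(243)) ctr [0.473 0.302 0.022] sides 0.016 0.261 dirs [np.float64(-87.8), np.float64(-176.6)]
(np.int32(278), np.int32(173), np.int32(11), np.int32(20), np.int32(159)) ctr [0.568 0.12  0.022] sides 0.074 0.038 dirs [np.float64(-2.7), np.float64(-93.4)]
(np.int32(301), np.int32(175), np.int32(7), np.int32(23), np.int32(91)) ctr [0.556 0.044 0.022] sides 0.025 0.083 dirs [np.float64(-89.2), 
[... 779 characters left out ...]
86 dirs [np.float64(-89.3), np.float64(-177.5)]
(np.int32(380), np.int32(211), np.int32(22), np.int32(25), np.int32(283)) ctr [ 0.425 -0.264  0.022] sides 0.054 0.084 dirs [np.float64(-55.9), np.float64(-146.6)]
housTL [0.653 0.113 0.042]
housTR [ 0.629 -0.119  0.042]
housBR [ 0.594 -0.117  0.042]
housBL [0.614 0.112 0.042]
postL [0.539 0.116 0.   ]
postLtop [0.583 0.102 0.088]
nose2 [0.509 0.043 0.025]
nose3 [ 0.504 -0.025  0.025]
boxTL [ 0.665 -0.246  0.058]
boxTR [ 0.664 -0.335  0.058]
boxBR [ 0.569 -0.332  0.058]
boxBL [ 0.566 -0.241  0.058]
knob [ 0.618 -0.29   0.065]
standTR [0.557 0.257 0.006]
standBR [0.359 0.244 0.006]
pan top far [0.584 0.288 0.126]
pan top near [0.344 0.275 0.126]
```

```bash
cat >> h.py <<'E'
def go(x,y,z,yaw=None):
    """shift in tool axes to put TCP at world x,y,z with tool-x yaw (deg)"""
    o=manip.observe();R=np.array(o["eef_rot"]);p=np.array(o["position"])
    d=R.T@(np.array([x,y,z])-p)
    y0=np.degrees(np.arctan2(R[1,0],R[0,0]))
    tn=None if yaw is None else -((yaw-y0+180)%360-180)
    print("pos",p.round(4),"yaw",round(y0,2),"q6",o["qpos"][5].round(1),"-> shift",d.round(4),"turn",tn if tn is None else round(tn,2), "t",round(o["clock"],2))
    return d,tn
E
python3 - <<'E'
from h import *
c=cam("wrist");o=manip.observe();R=o["eef_rot"]
C=-c["R"].T@c["t"];print("cam in tool",(R.T@(C-o["position"])).round(4), "axis in tool",(R.T@c["R"][2]).round(3))
go(0.618-0.08,-0.29,0.25,0)
E
```

```text
cam in tool [ 0.0714  0.0004 -0.1426] axis in tool [-0.279 -0.001  0.96 ]
pos [ 0.1895 -0.516   0.2309] yaw 20.16 q6 82.3 -> shift [ 0.4051 -0.0921 -0.019 ] turn 20.16 t 0.25
```

Call:
arm_command:
  commands:
    - [[0.06,-0.014,-0.003,10],[0.12,-0.027,-0.006,20.2],[0.18,-0.041,-0.009,20.2],[0.24,-0.055,-0.012,20.2],[0.3,-0.068,-0.015,20.2],[0.36,-0.082,-0.017,20.2],[0.42,-0.096,-0.019,20.2],[0.44,-0.1,-0.019,20.2],[0.45,-0.103,-0.019,20.2],[0.45,-0.103,-0.019,20.2]]

```text
clock: 1.5
position: [0.5759, -0.2649, 0.25]
eef_rot: [[1.0, -0.001, -0.001], [-0.001, -1.0, 0.0], [-0.001, -0.0, -1.0]]
wrist_force: [-0.2, -0.3, 0.5]
gripper_width: 0.0854
```

```bash
python3 - <<'E'
from h import *
c=cam("wrist");go(.6,-.29,.25,0);cv2.imwrite("pics/w1.png",c["color"])
print(proj(c,[.618,-.29,.1]))
E
```

```text
pos [ 0.5755 -0.2654  0.2501] yaw -0.12 q6 148.7 -> shift [0.0246 0.0246 0.0001] turn -0.12 t 1.55
(np.float64(343.4305234898083), np.float64(144.77867862784495))
```

View pics/w1.png

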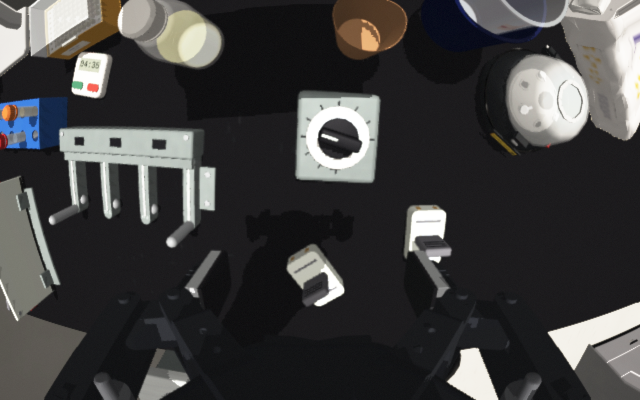

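```bash
python3 - <<'E'
from h import *
im=cv2.imread("pics/w1.png")
crop(im,285,80,390,195,6,"w1k.png")
E
```

```text
(no output)
```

View pics/w1k.png

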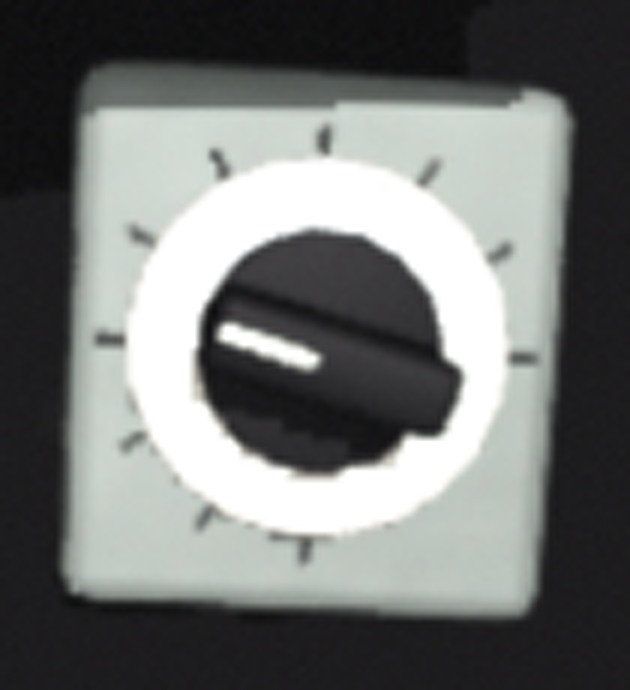

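```bash
python3 - <<'E'
from h import *
c=cam("wrist")
f=lambda u,v,z:onz(c,285+u/6-.4,80+v/6-.4,z)
B=[f(*p,.058) for p in [(72,595),(532,612),(562,97),(88,108)]]
B=np.array(B);print(B.round(4),'ctr',B.mean(0).round(4));e=[B[1]-B[0],B[2]-B[1],B[3]-B[2],B[0]-B[3]];print([np.linalg.norm(k).round(4) for k in e],[np.degrees(np.arctan2(k[1],k[0])).round(1) for k in e])
a=f(222,290,.102);b=f(462,370,.102);a2=f(212,345,.102);b2=f(437,432,.102)
print('bar',((a+a2)/2).round(4),((b+b2)/2).round(4),'c',((a+b+a2+b2)/4).round(4),'len',np.linalg.norm(a-b).round(4),'wid',np.linalg.norm(b-b2).round(4));d=a+a2-b-b2;print('ang mark',np.degrees(np.arctan2(d[1],d[0])))
w=f(218,332,.102)-f(318,362,.102);print('stripe ang',np.degrees(np.arctan2(w[1],w[0])))
ring=f(317,345,.06);print('ring c',ring)
E
```

```text
[[ 0.5757 -0.2428  0.058 ]
 [ 0.5725 -0.3283  0.058 ]
 [ 0.6677 -0.3315  0.058 ]
 [ 0.6645 -0.2467  0.058 ]] ctr [ 0.6201 -0.2873  0.058 ]
[np.float64(0.0856), np.float64(0.0953), np.float64(0.0848), np.float64(0.089)] [np.float64(-92.1), np.float64(-1.9), np.float64(92.1), np.float64(177.5)]
bar [ 0.6293 -0.269   0.102 ] [ 0.6163 -0.3057  0.102 ] c [ 0.6228 -0.2873  0.102 ] len 0.0397 wid 0.0106
ang mark 70.55649941952512
stripe ang 73.32390540161512
ring c [ 0.62181012 -0.28736947  0.06      ]
```

Call:
arm_command:
  commands:
    - [[0.01,0.005,0,-10],[0.02,0.01,0,-20],[0.03,0.015,0,-30],[0.04,0.0216,0,-40],[0.0465,0.0216,0.03,-50],[0.0465,0.0216,0.06,-60],[0.0465,0.0216,0.08,-70],[0.0465,0.0216,0.1,-72],[0.0465,0.0216,0.12,-72],[0.0465,0.0216,0.14,-72],[0.0465,0.0216,0.155,-72],[0.0465,0.0216,0.168,-72],[0.0465,0.0216,0.173,-72],[0.0465,0.0216,0.173,-72]]
  jaw: 0.5

```text
clock: 3.35
position: [0.6229, -0.2863, 0.0772]
eef_rot: [[0.31, 0.951, -0.0], [0.951, -0.31, 0.0], [0.0, -0.0, -1.0]]
wrist_force: [0.3, -0.0, -0.0]
gripper_width: 0.0428
```

```bash
python3 - <<'E'
from h import *
c=cam("wrist");go(.622,-.287,.077,72);crop(c["color"],160,100,480,350,2.4,"w2.png")
E
```

```text
pos [ 0.6232 -0.2863  0.0777] yaw 71.96 q6 77.2 -> shift [-0.001  -0.001   0.0007] turn -0.04 t 3.4
```

View pics/w2.png

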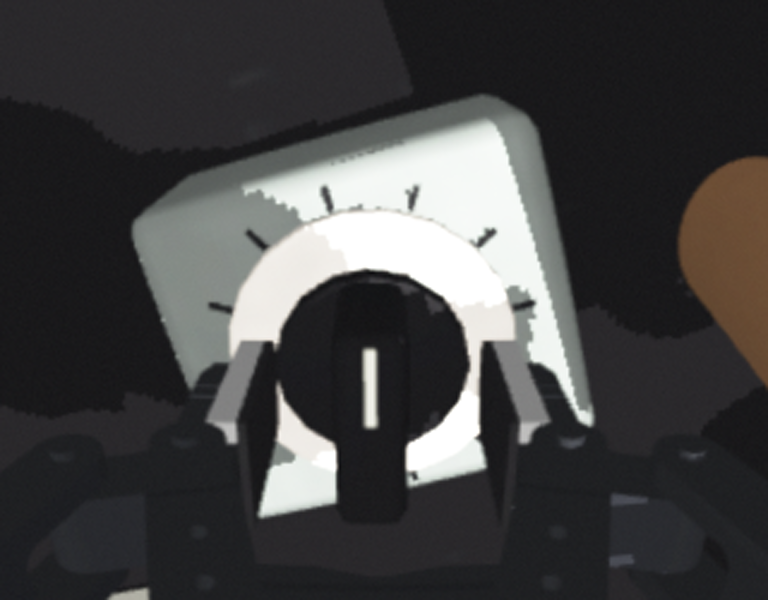

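The bar stands centred and parallel between the pads (crop column 370 between pads 250 and 500). Close and turn anticlockwise.

Call:
arm_command:
  commands:
    - [[0,0,0,0],[0,0,0,0],[0,0,0,0],[0,0,0,0],[0,0,0,0],[0,0,0,-10],[0,0,0,-20],[0,0,0,-30],[0,0,0,-40],[0,0,0,-50],[0,0,0,-60],[0,0,0,-70],[0,0,0,-80],[0,0,0,-88],[0,0,0,-94],[0,0,0,-98],[0,0,0,-98]]
  jaw: 0

```text
clock: 5.52
position: [0.6205, -0.2865, 0.0782]
eef_rot: [[-0.985, 0.175, -0.005], [0.175, 0.985, -0.001], [0.004, -0.002, -1.0]]
wrist_force: [-8.7, 0.7, 8.0]
gripper_width: 0.0126
```

```bash
python3 - <<'E'
from h import *
o=manip.observe();print(o["wrist_force"],o["ft_torque"],o["gripper_width"],o["effort"]);go(.622,-.287,.077,178)
E
```

```text
[-8.65978577  0.67313268  8.04240829] [0.02809595 1.76915507 0.06195135] 0.012583389539101772 [  2.49666184 -56.56490207  26.14859462  -3.11024442   1.21336039
  -0.07136711]
pos [ 0.6205 -0.2865  0.0782] yaw 169.93 q6 -20.8 -> shift [-0.0016 -0.0002  0.0012] turn -8.07 t 5.53
```

Call:
arm_command:
  commands:
    - [[0,0,0,-3],[0,0,0,-6],[0,0,0,-8],[0,0,0,-10],[0,0,0,-12],[0,0,0,-12]]

```text
clock: 6.28
position: [0.6204, -0.2867, 0.0783]
eef_rot: [[-1.0, -0.027, -0.004], [-0.027, 1.0, -0.001], [0.004, -0.0, -1.0]]
wrist_force: [-9.3, 0.2, 8.6]
gripper_width: 0.0128
```

```bash
python3 - <<'E'
from h import *
o=manip.observe();print(o["wrist_force"],o["ft_torque"],o["gripper_width"],o["effort"]);go(.622,-.287,.077,178)
E
```

```text
[-9.32439887  0.24541765  8.60584626] [ 0.26739038  1.75967016 -2.09660262] 0.012780224377876126 [  3.97825956 -56.38130665  26.09353244  -3.16438459   0.968851
  -2.18944989]
pos [ 0.6204 -0.2867  0.0783] yaw -178.44 q6 -32.5 -> shift [-0.0016 -0.0003  0.0013] turn 3.56 t 6.28
```

Call:
arm_command:
  commands:
    - [[0,0,0,0],[0,0,0,0],[0,0,0,0],[0,0,0,0],[0,0,-0.03,0],[0,0,-0.07,0],[0,0,-0.12,0],[0,0,-0.17,0],[0,0,-0.17,0]]
  jaw: 0.5

```text
clock: 7.4
position: [0.6254, -0.2875, 0.2528]
eef_rot: [[-0.999, -0.034, 0.008], [-0.034, 0.999, -0.005], [-0.008, -0.005, -1.0]]
wrist_force: [-0.4, -0.6, 0.8]
gripper_width: 0.0426
```

```bash
python3 - <<'E'
from h import *
c=cam("wrist");cv2.imwrite("pics/w3.png",c["color"]);crop(c["color"],260,130,380,290,4,"w3k.png");go(.622,-.287,.077,178)
c=cam("top");cv2.imwrite("pics/top1.png",c["color"])
E
```

```text
pos [ 0.6242 -0.2868  0.2498] yaw -178.03 q6 -32.8 -> shift [0.0029 0.0003 0.1727] turn 3.97 t 7.45
```

View pics/w3.png

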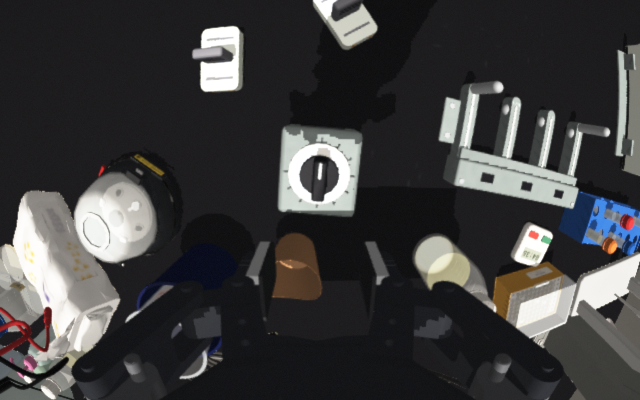

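View pics/top1.png

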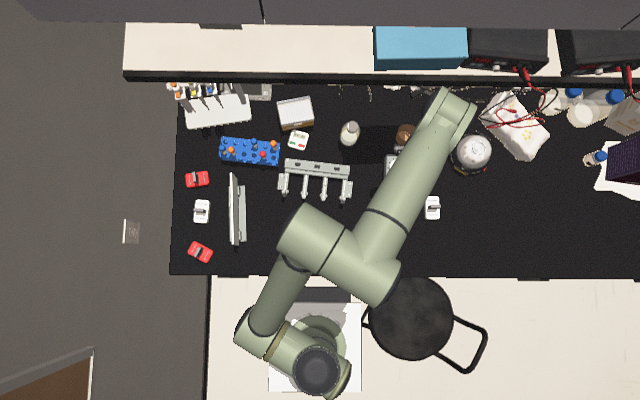

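Knob's white mark now points at the −x side (pixel (320,172), bar upright in the image), torque rose to 2 N m: at the stop. Now the dock from above.

Call:
arm_command:
  commands:
    - [[0.015,0.04,-0.005,10],[0.03,0.085,-0.01,20],[0.045,0.13,-0.02,30],[0.06,0.175,-0.03,40],[0.075,0.215,-0.03,50],[0.09,0.245,-0.03,60],[0.09,0.255,-0.03,70],[0.09,0.255,-0.03,80],[0.09,0.255,-0.03,90],[0.09,0.255,-0.03,97],[0.09,0.255,-0.03,97],[0.09,0.255,-0.03,97]]
  jaw: 1

```text
clock: 9.0
position: [0.5238, -0.0343, 0.2763]
eef_rot: [[0.086, 0.996, -0.002], [0.996, -0.086, 0.0], [0.0, -0.002, -1.0]]
wrist_force: [-0.6, -0.4, -0.3]
gripper_width: 0.0853
```

```bash
python3 - <<'E'
from h import *
c=cam("wrist");cv2.imwrite("pics/w4.png",c["color"]);go(.53,-.03,.28,84.5)
np.savez("w4.npz",**{k:c[k] for k in("camera_matrix","R","t")})
E
```

```text
pos [ 0.5239 -0.0344  0.2766] yaw 85.03 q6 83.2 -> shift [ 0.0049  0.0057 -0.0035] turn 0.53 t 9.05
```

View pics/w4.png

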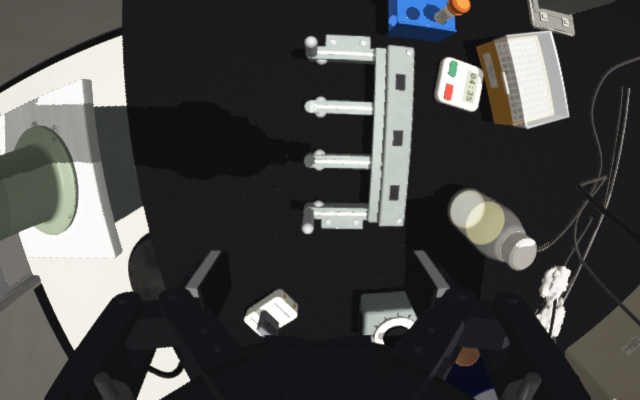

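```bash
python3 - <<'E'
from h import *
im=cv2.imread("pics/w4.png")
crop(im,290,25,430,245,3.6*0.75,"w4d.png")
crop(im,290,30,430,130,5.5,"w4a.png");crop(im,290,140,430,240,5.5,"w4b.png")
E
```

```text
(no output)
```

View pics/w4a.png

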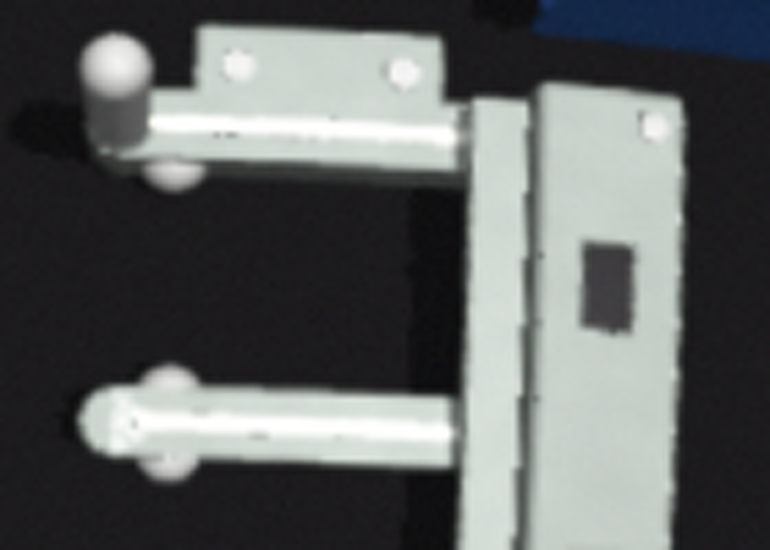

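View pics/w4b.png

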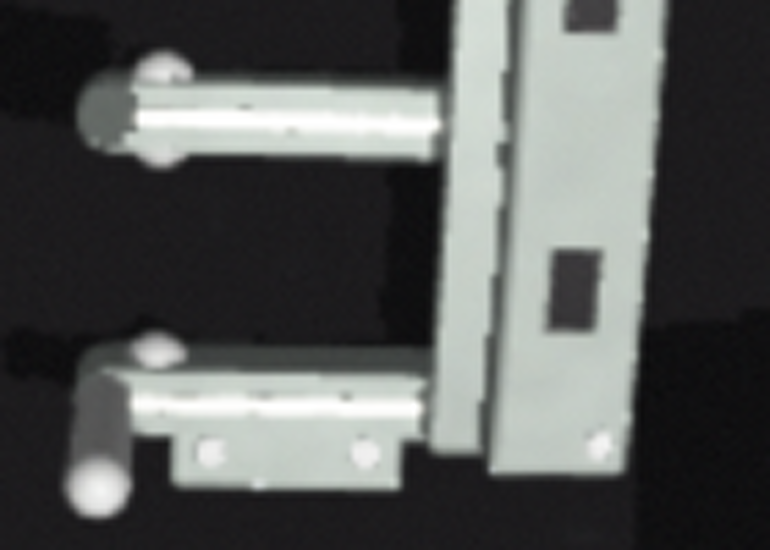

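```bash
python3 - <<'E'
from h import *
c=dict(np.load("w4.npz"))
a=lambda u,v,z:onz(c,290+u/5.5-.41,30+v/5.5-.41,z)
b=lambda u,v,z:onz(c,290+u/5.5-.41,140+v/5.5-.41,z)
pts=[]  # (dock xy, world)
def add(n,d,w): pts.append((d,w[:2]));print(n,d,w.round(4))
add('postL',(-47,105),a(118,68,.081));add('postR',(-47,-105),b(98,485,.081))
add('n2',(-47,35),a(118,421,.025));add('n3',(-47,-35),b(113,115,.025))
add('hBL',(80,113),a(683,97,.042));add('hFL',(45,113),a(541,82,.042))
add('hBR',(80,-113),b(625,471,.042));add('hFR',(45,-113),b(489,472,.042))
add('ballmid2',(-35,35),(a(170,378,.012)+a(168,468,.012))/2)
add('ballmid3',(-35,-35),(b(163,68,.012)+b(160,155,.012))/2)
D=np.array([p[0] for p in pts])/1000.;W=np.array([p[1] for p in pts])
# similarity-free rigid fit
dm,wm=D.mean(0),W.mean(0);U,S,V=np.linalg.svd((D-dm).T@(W-wm));R=(U@V).T
t=wm-R@dm;print('yaw',np.degrees(np.arctan2(R[1,0],R[0,0])),'t',t);print(((W-(D@R.T+t))*1000).round(1))
print('post dist',np.linalg.norm(W[0]-W[1]),'post yaw',np.degrees(np.arctan2(*(W[0]-W[1])[::-1]))-90, 'noses',np.linalg.norm(W[2]-W[3]),np.degrees(np.arctan2(*(W[2]-W[3])[::-1]))-90)
E
```

```text
postL (-47, 105) [0.5307 0.1165 0.081 ]
postR (-47, -105) [ 0.5077 -0.0925  0.081 ]
n2 (-47, 35) [0.5234 0.0468 0.025 ]
n3 (-47, -35) [ 0.5161 -0.0225  0.025 ]
hBL (80, 113) [0.6567 0.1143 0.042 ]
hFL (45, 113) [0.6237 0.1177 0.042 ]
hBR (80, -113) [ 0.6322 -0.1156  0.042 ]
hFR (45, -113) [ 0.5983 -0.1125  0.042 ]
ballmid2 (-35, 35) [0.5351 0.0456 0.012 ]
ballmid3 (-35, -35) [ 0.5273 -0.0246  0.012 ]
yaw -6.103862993847242 t [0.56591739 0.00723942]
[[ 0.3 -0.2]
 [-0.4 -0.3]
 [ 0.5 -0.3]
 [ 0.6  0.1]
 [-0.8  3.2]
 [ 1.1  2.9]
 [-1.2 -2. ]
 [-0.3 -2.6]
 [ 0.3 -0.2]
 [-0.1 -0.8]]
post dist 0.21021245329722058 post yaw -6.287879593291137 noses 0.06962297605326362 -6.08344796546595
```

Call:
arm_command:
  commands:
    - [[-0.05,-0.017,0,-10],[-0.1,-0.034,0,-20],[-0.15,-0.05,0.01,-30],[-0.2,-0.067,0.03,-38],[-0.225,-0.075,0.05,-38],[-0.2376,-0.079,0.07,-38],[-0.2376,-0.079,0.07,-38],[-0.2376,-0.079,0.07,-38]]
  jaw: 0.7

```text
clock: 10.05
position: [0.4251, -0.2639, 0.2079]
eef_rot: [[-0.545, 0.839, 0.0], [0.839, 0.545, -0.0], [-0.0, 0.0, -1.0]]
wrist_force: [-0.6, 0.0, 0.6]
gripper_width: 0.0596
```

```bash
python3 - <<'E'
from h import *
c=cam("wrist");cv2.imwrite("pics/w5.png",c["color"]);go(.425,-.264,.2,123)
np.savez("w5.npz",**{k:c[k] for k in("camera_matrix","R","t")})
E
```

```text
pos [ 0.4254 -0.2639  0.2081] yaw 123.03 q6 16.7 -> shift [ 0.0001 -0.0004  0.0081] turn 0.03 t 10.1
```

View pics/w5.png

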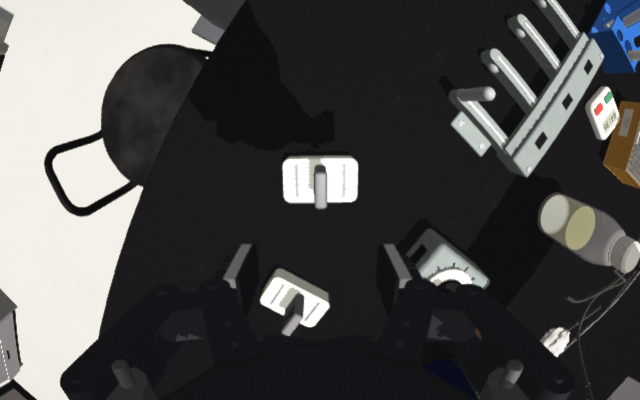

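```bash
cat >> h.py <<'E'
def cass(im,c,u0,v0,u1,v1,th=170,name=None):
    """top-face corners -> centre, long-axis angle; uses white mask in a window"""
    w=im[v0:v1,u0:u1];hsv=cv2.cvtColor(w,cv2.COLOR_BGR2HSV)
    m=((hsv[...,2]>th)&(hsv[...,1]<60)).astype(np.uint8)
    n,l,st,ce=cv2.connectedComponentsWithStats(m);k=1+np.argmax(st[1:,4])
    cnt=cv2.findContours((l==k).astype(np.uint8),0,2)[0];cnt=max(cnt,key=len)
    P=np.array([onz(c,p[0][0]+u0,p[0][1]+v0,.024)[:2] for p in cnt],np.float32)
    (x,y),(W,H),an=cv2.minAreaRect(P)
    if W<H: an+=90;W,H=H,W
    print("cass centre",round(x,4),round(y,4),"size",round(W,4),round(H,4),"long axis deg",round((an+90)%180-90,1))
E
python3 - <<'E'
from h import *
c=dict(np.load("w5.npz"));im=cv2.imread("pics/w5.png")
cass(im,c,270,140,370,215,170);cass(im,c,270,140,370,215,200);cass(im,c,270,140,370,215,120)
print(proj(c,[.425,-.264,.024]))
crop(im,240,130,400,260,4,"w5c.png")
E
```

```text
cass centre 0.4285 -0.2624 size 0.0809 0.0489 long axis deg 33.9
cass centre 0.4453 -0.2511 size 0.0477 0.0402 long axis deg -56.7
cass centre 0.4298 -0.2648 size 0.0812 0.0577 long axis deg 34.5
(np.float64(316.3960371716135), np.float64(179.64742034058617))
```

View pics/w5c.png

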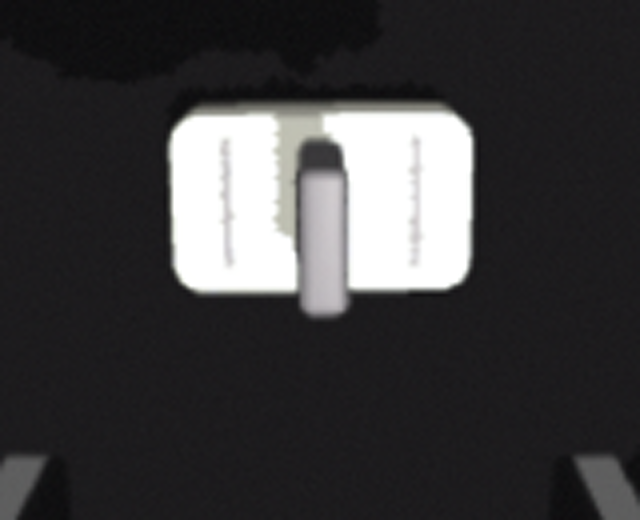

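Call:
arm_command:
  commands:
    - [[0,0.0034,0.04,-0.9],[0,0.0034,0.09,-0.9],[0,0.0034,0.13,-0.9],[0,0.0034,0.155,-0.9],[0,0.0034,0.168,-0.9],[0,0.0034,0.17,-0.9],[0,0.0034,0.17,-0.9]]

```text
clock: 10.98
position: [0.4285, -0.2628, 0.0383]
eef_rot: [[-0.557, 0.83, 0.001], [0.83, 0.557, -0.001], [-0.002, 0.001, -1.0]]
wrist_force: [-0.0, 0.2, -0.4]
gripper_width: 0.0597
```

Call:
arm_command:
  commands:
    - [[0,0,0,0],[0,0,0,0],[0,0,0,0],[0,0,0,0],[0,0,0,0],[0,0,0,0]]
  jaw: 0

```text
clock: 11.72
position: [0.428, -0.2626, 0.0378]
eef_rot: [[-0.557, 0.83, 0.001], [0.83, 0.557, -0.001], [-0.001, 0.0, -1.0]]
wrist_force: [-0.1, 0.5, 5.6]
gripper_width: 0.0112
```

```bash
python3 - <<'E'
from h import *
c=cam("wrist");o=manip.observe();print(o["gripper_width"],o["wrist_force"]);go(.4285,-.2624,.038,123.9)
crop(c["color"],160,100,480,350,2.4,"w6.png")
E
```

```text
0.011416273498601675 [ 0.09587096 -0.40082446  6.16169676]
pos [ 0.428  -0.2626  0.0378] yaw 123.86 q6 16.2 -> shift [-0.0001  0.0005 -0.0002] turn -0.04 t 11.78
```

View pics/w6.png

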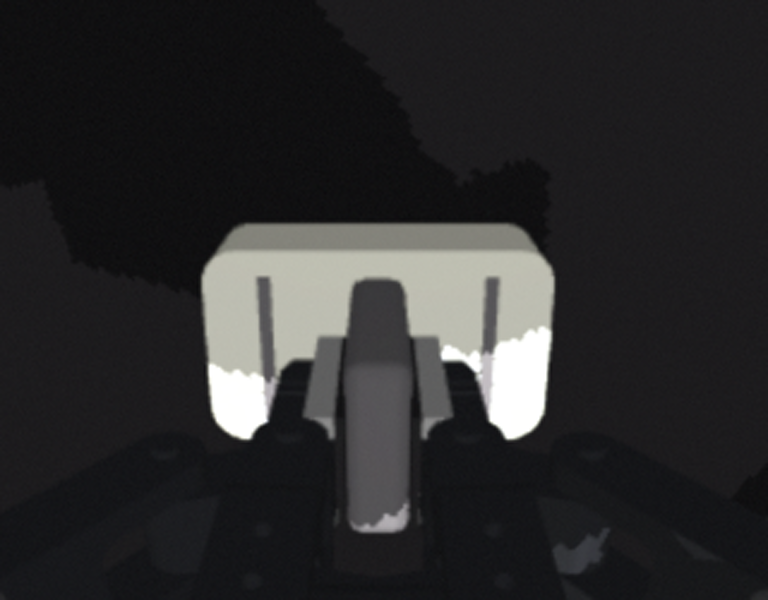

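Two pads hold the tab squarely (tab at crop (378,400), opening 11.4 mm). Carry to the mouth of bay 3.

Call:
arm_command:
  commands:
    - [[0,0,-0.01,0],[0,0,-0.03,0],[0.02,0.015,-0.035,6],[0.045,0.035,-0.035,12],[0.07,0.055,-0.035,18],[0.095,0.075,-0.035,24],[0.12,0.095,-0.035,30],[0.145,0.115,-0.035,36],[0.16,0.126,-0.035,40],[0.1673,0.1318,-0.03,40],[0.1673,0.1318,-0.015,40],[0.1673,0.1318,-0.005,40],[0.1673,0.1318,-0.0015,40],[0.1673,0.1318,-0.0015,40],[0.1673,0.1318,-0.0015,40]]

```text
clock: 13.65
position: [0.4441, -0.0502, 0.039]
eef_rot: [[0.107, 0.994, 0.0], [0.994, -0.107, -0.0], [-0.0, 0.0, -1.0]]
wrist_force: [0.4, 0.0, -1.9]
gripper_width: 0.0114
```

```bash
python3 - <<'E'
from h import *
c=cam("wrist");o=manip.observe();print(o["gripper_width"],o["wrist_force"]);go(.4442,-.0502,.0388,83.9)
cv2.imwrite("pics/w7.png",c["color"]);np.savez("w7.npz",**{k:c[k] for k in("camera_matrix","R","t")})
s=cam("side");crop(s["color"],250,150,410,300,4,"s7.png")
E
```

```text
0.011479242270815171 [-0.1014822   0.06114574 -2.51396782]
pos [ 0.4442 -0.0502  0.0391] yaw 83.85 q6 80.2 -> shift [-0.      0.      0.0003] turn -0.05 t 13.7
```

View pics/w7.png

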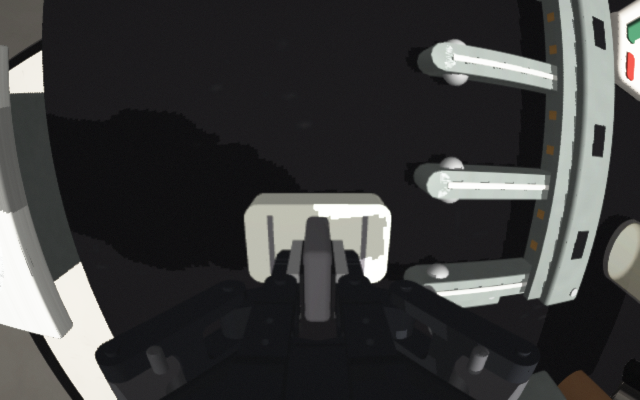

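View pics/s7.png

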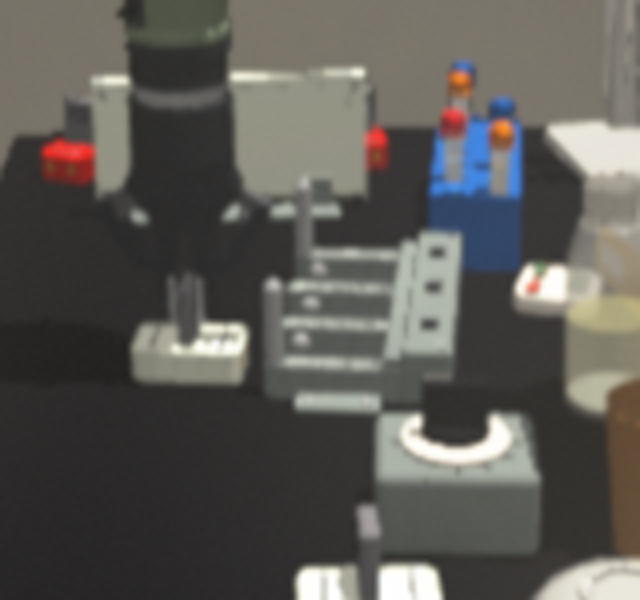

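```bash
cat >> h.py <<'E'
YD=np.radians(-6.1);RD=np.array([[np.cos(YD),-np.sin(YD)],[np.sin(YD),np.cos(YD)]]);TD=np.array([.5659,.0072])
def dock(p): return ((np.array(p)[:2]-TD)@RD*1000).round(1)
def world(dx,dy): return (TD+RD@np.array([dx,dy])/1000).round(4)
E
python3 - <<'E'
from h import *
c=dict(np.load("w7.npz"));im=cv2.imread("pics/w7.png");crop(im,230,180,470,330,3.3,"w7c.png")
print('tcp',dock(manip.observe()["position"]))
for n,p,z in [('topL',(268,205.5),.025),('topR',(370,204.5),.025),('botL',(262,281),.025),('nose3',(442,184),.025),('nose2',(443,56),.025),('right',(390,235),.025),('left',(245,235),.025)]: print(n,dock(onz(c,*p,z)))
E
```

```text
tcp [-115.   -69.9]
topL [-140.5  -47. ]
topR [-86.1 -46.5]
botL [-146.9  -93.6]
nose3 [-45.8 -34.9]
nose2 [-48.1  34.6]
right [-73.8 -64.3]
left [-154.5  -64.2]
```

View pics/w7c.png

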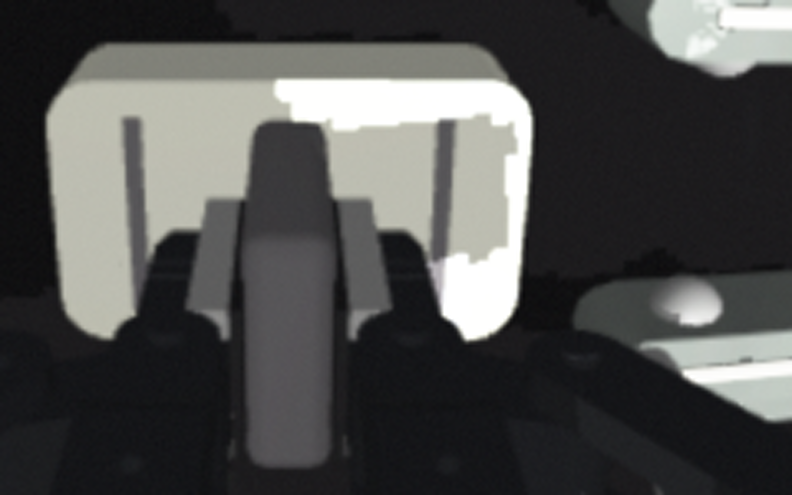

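Call:
arm_command:
  commands:
    - [[0,0.015,0,0],[0,0.03,0,0],[0,0.04,0,0],[0,0.048,0,0],[0,0.056,0,0],[0,0.064,0,0],[0,0.072,0,0],[0,0.08,0,0],[0,0.088,0,0],[0,0.088,0,0]]

```text
clock: 15.0
position: [0.5338, -0.0598, 0.0393]
eef_rot: [[0.107, 0.994, 0.004], [0.994, -0.107, -0.0], [-0.0, 0.004, -1.0]]
wrist_force: [1.5, -0.4, -2.5]
gripper_width: 0.0112
```

```bash
python3 - <<'E'
from h import *
o=manip.observe();print(o["wrist_force"],o["ft_torque"],o["gripper_width"],'tcp',dock(o["position"]),o["position"][2]);c=cam("wrist");cv2.imwrite("pics/w8.png",c["color"])
E
```

```text
[ 1.46143975 -0.4102971  -2.48921657] [ 0.05136235 -0.43503746 -0.00108753] 0.011181953062747505 tcp [-24.8 -70. ] 0.03927683536075252
```

View pics/w8.png

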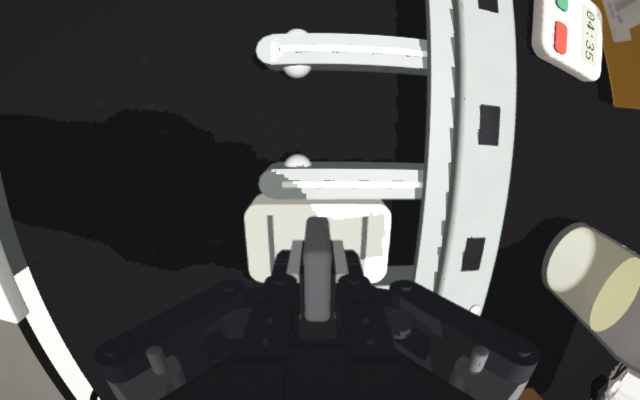

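Call:
arm_command:
  commands:
    - [[0,0.008,0,0],[0,0.016,0,0],[0,0.022,0,0],[0,0.027,0,0],[0,0.03,0,0],[0,0.032,0,0],[0,0.034,0,0],[0,0.034,0,0],[0,0.034,0,0]]

```text
clock: 16.18
position: [0.5626, -0.0627, 0.0384]
eef_rot: [[0.107, 0.994, -0.004], [0.994, -0.107, 0.0], [-0.0, -0.004, -1.0]]
wrist_force: [-6.7, -0.1, 2.9]
gripper_width: 0.0111
```

```bash
python3 - <<'E'
from h import *
o=manip.observe();print(o["wrist_force"],o["ft_torque"],o["gripper_width"],'tcp',dock(o["position"]),o["position"][2]);c=cam("wrist");cv2.imwrite("pics/w9.png",c["color"])
crop(c["color"],220,130,420,300,4,"w9c.png")
E
```

```text
[-6.70691202 -0.1278214   2.86787245] [0.01444443 1.331169   0.01775545] 0.01114822708510424 tcp [  4.2 -69.9] 0.038395043809028424
```

View pics/w9c.png

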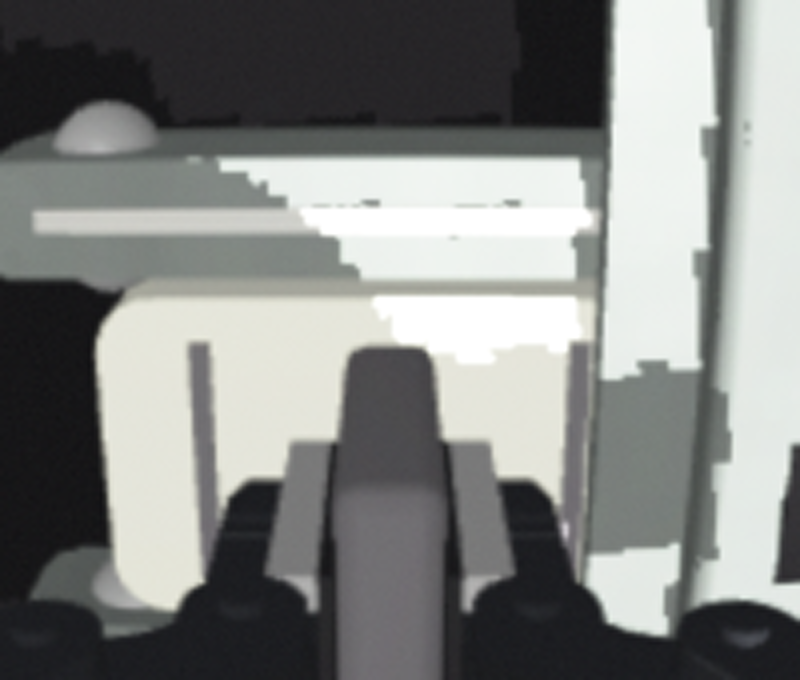

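Call:
arm_command:
  commands:
    - [[0,0.002,0,0],[0,0.004,0,0],[0,0.005,0,0],[0,0.005,0,0]]

```text
clock: 16.73
position: [0.5627, -0.0627, 0.0382]
eef_rot: [[0.107, 0.994, -0.013], [0.994, -0.107, 0.001], [-0.001, -0.013, -1.0]]
wrist_force: [-18.3, 1.4, 16.3]
gripper_width: 0.0112
```

```bash
python3 - <<'E'
from h import *
o=manip.observe();print(o["wrist_force"],o["ft_torque"],o["gripper_width"],'tcp',dock(o["position"]),o["position"][2])
E
```

```text
[-18.3466379    1.39376904  16.30712947] [0.15974861 3.61423449 0.02512332] 0.011227424018956897 tcp [  4.3 -69.8] 0.038196523310357
```

Pushing 5 mm further moved nothing and the force rose to 18 N: home against the stop. Release.

Call:
arm_command:
  commands:
    - [[0,-0.003,0,0],[0,-0.006,0,0],[0,-0.006,0,0]]

```text
clock: 17.1
position: [0.5626, -0.0627, 0.0383]
eef_rot: [[0.107, 0.994, -0.003], [0.994, -0.107, 0.0], [0.0, -0.003, -1.0]]
wrist_force: [-6.8, 0.1, -0.4]
gripper_width: 0.0112
```

Call:
arm_command:
  commands:
    - [[0,0,0,0],[0,0,0,0],[0,0,0,0],[0,0,0,0],[0,0,-0.02,0],[0,0,-0.05,0],[0,0,-0.09,0],[0,0,-0.13,0],[0,0,-0.16,0],[0,0,-0.16,0]]
  jaw: 0.35

```text
clock: 18.35
position: [0.5661, -0.0633, 0.2016]
eef_rot: [[0.107, 0.994, 0.006], [0.994, -0.107, -0.001], [-0.001, 0.006, -1.0]]
wrist_force: [0.8, 0.5, -0.1]
gripper_width: 0.03
```

```bash
python3 - <<'E'
from h import *
o=manip.observe();print(o["wrist_force"],dock(o["position"]));c=cam("wrist");cv2.imwrite("pics/w10.png",c["color"])
np.savez("w10.npz",**{k:c[k] for k in("camera_matrix","R","t")})
t=cam("top");crop(t["color"],170,130,460,270,2.7,"t10.png")
go(.486,-.416,.2,90)
E
```

```text
[ 0.75947774  0.48154288 -0.12014601] [  7.7 -70.1]
pos [ 0.564  -0.0628  0.1985] yaw 83.86 q6 82.3 -> shift [-0.3595 -0.0398 -0.0016] turn -6.14 t 18.45
```

View pics/w10.png

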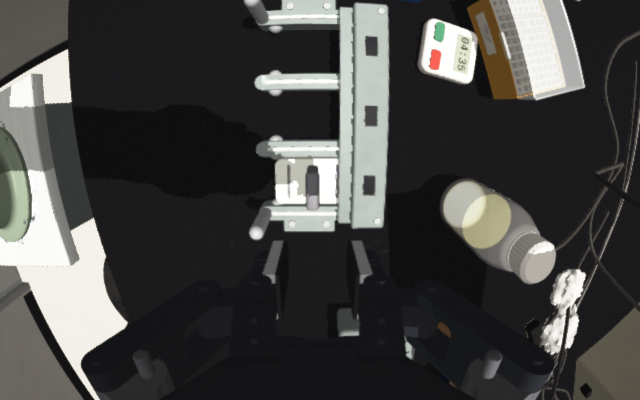

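View pics/t10.png

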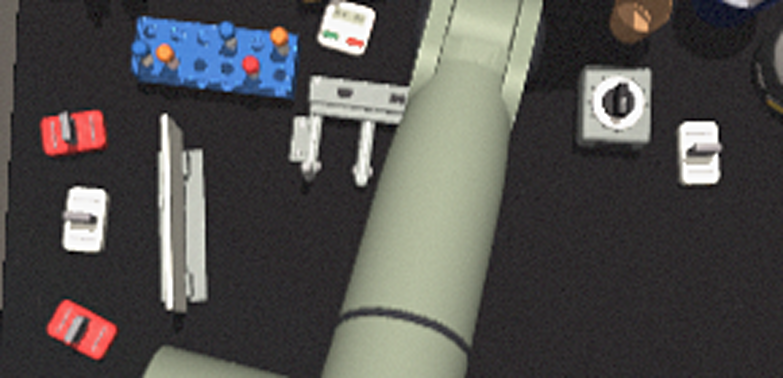

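The right cassette has been knocked: in the top view it is now at (429,187) rather than (432,208). Measure it again.

```bash
python3 - <<'E'
from h import *
c=cam("top");im=c["color"]
cass(im,c,412,168,450,210,170);print(onz(c,429,187,.022))
go(.55,-.40,.2,90)
E
```

```text
cass centre 0.5613 -0.4043 size 0.0813 0.0504 long axis deg -1.2
[ 0.55788867 -0.40470458  0.022     ]
pos [ 0.5635 -0.0627  0.1977] yaw 83.86 q6 82.3 -> shift [-0.3368  0.0227 -0.0024] turn -6.14 t 18.5
```

Call:
arm_command:
  commands:
    - [[-0.05,0.003,0,-3],[-0.1,0.007,0,-5],[-0.15,0.01,0,-5],[-0.2,0.014,0,-5],[-0.25,0.018,0,-5],[-0.3,0.022,0,-5],[-0.33,0.026,0,-5],[-0.342,0.034,0,-5],[-0.342,0.034,0,-5],[-0.342,0.034,0,-5]]
  jaw: 0.5

```text
clock: 19.75
position: [0.5608, -0.4055, 0.1975]
eef_rot: [[0.02, 1.0, -0.002], [1.0, -0.02, 0.002], [0.002, -0.002, -1.0]]
wrist_force: [0.3, -0.1, 0.4]
gripper_width: 0.0428
```

```bash
python3 - <<'E'
from h import *
c=cam("wrist");im=c["color"];cv2.imwrite("pics/w11.png",im);go(.56,-.404,.2,88.8)
np.savez("w11.npz",**{k:c[k] for k in("camera_matrix","R","t")})
u,v=proj(c,[.56,-.404,.024]);print(u,v);u=int(u);v=int(v)
cass(im,c,u-55,v-45,u+55,v+40,170)
E
```

```text
pos [ 0.561  -0.4054  0.198 ] yaw 88.9 q6 49.1 -> shift [ 0.0014 -0.0011 -0.002 ] turn 0.1 t 19.8
315.9364089974596 180.97243882148254
cass centre 0.5639 -0.4017 size 0.0806 0.0494 long axis deg 0.8
```

View pics/w11.png

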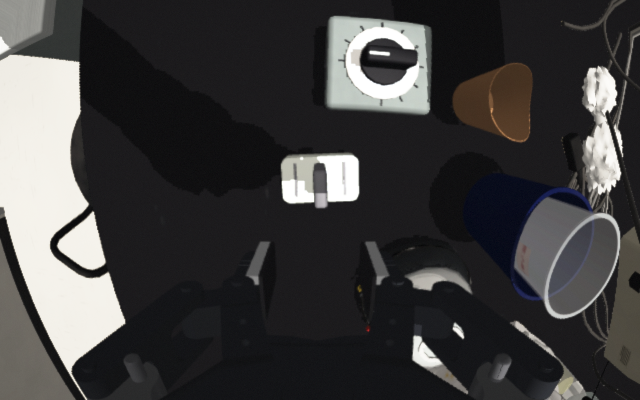

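```bash
python3 - <<'E'
from h import *
c=dict(np.load("w11.npz"))
for p in [(420,232),(395,245),(375,258)]:
  for z in (0,.05,.1): print(p,z,onz(c,*p,z).round(3))
s=cam("side");crop(s["color"],300,220,460,380,4,"s11.png")
E
```

```text
(420, 232) 0 [ 0.686 -0.475  0.   ]
(420, 232) 0.05 [ 0.668 -0.454  0.05 ]
(420, 232) 0.1 [ 0.65  -0.434  0.1  ]
(395, 245) 0 [ 0.655 -0.491  0.   ]
(395, 245) 0.05 [ 0.642 -0.468  0.05 ]
(395, 245) 0.1 [ 0.628 -0.445  0.1  ]
(375, 258) 0 [ 0.631 -0.507  0.   ]
(375, 258) 0.05 [ 0.621 -0.482  0.05 ]
(375, 258) 0.1 [ 0.611 -0.457  0.1  ]
```

View pics/s11.png

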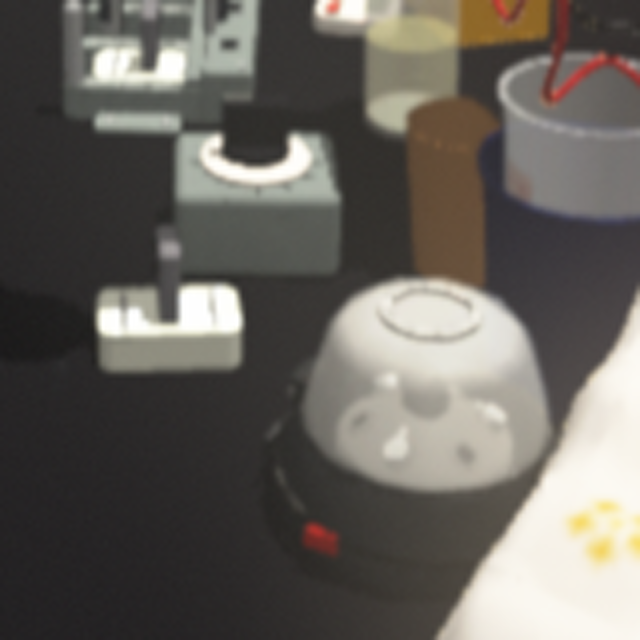

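Call:
arm_command:
  commands:
    - [[0.0037,0.0028,0.04,-1.9],[0.0037,0.0028,0.085,-1.9],[0.0037,0.0028,0.12,-1.9],[0.0037,0.0028,0.145,-1.9],[0.0037,0.0028,0.157,-1.9],[0.0037,0.0028,0.16,-1.9],[0.0037,0.0028,0.16,-1.9]]

```text
clock: 20.72
position: [0.5648, -0.4033, 0.0399]
eef_rot: [[-0.013, 1.0, 0.001], [1.0, 0.013, -0.001], [-0.001, 0.001, -1.0]]
wrist_force: [0.9, -0.7, 0.3]
gripper_width: 0.0428
```

Call:
arm_command:
  commands:
    - [[0,0,0,0],[0,0,0,0],[0,0,0,0],[0,0,0,0],[0,0,0,0],[0,0,0,0]]
  jaw: 0

```text
clock: 21.48
position: [0.5649, -0.4036, 0.04]
eef_rot: [[-0.013, 1.0, 0.002], [1.0, 0.013, -0.001], [-0.001, 0.002, -1.0]]
wrist_force: [0.1, 0.5, 5.7]
gripper_width: 0.0113
```

```bash
python3 - <<'E'
from h import *
c=cam("wrist");im=c["color"];crop(im,160,100,480,350,2.4,"w12.png");o=manip.observe();print(o["gripper_width"],o["wrist_force"])
x,y=world(-115,0);print(x,y);go(x,y,.04,83.9)
E
```

```text
0.010919304630510544 [0.28076053 0.78923138 5.2797832 ]
0.4516 0.0194
pos [ 0.5649 -0.4036  0.04  ] yaw 90.75 q6 47.6 -> shift [ 0.4244 -0.1077 -0.0007] turn 6.85 t 21.52
```

View pics/w12.png

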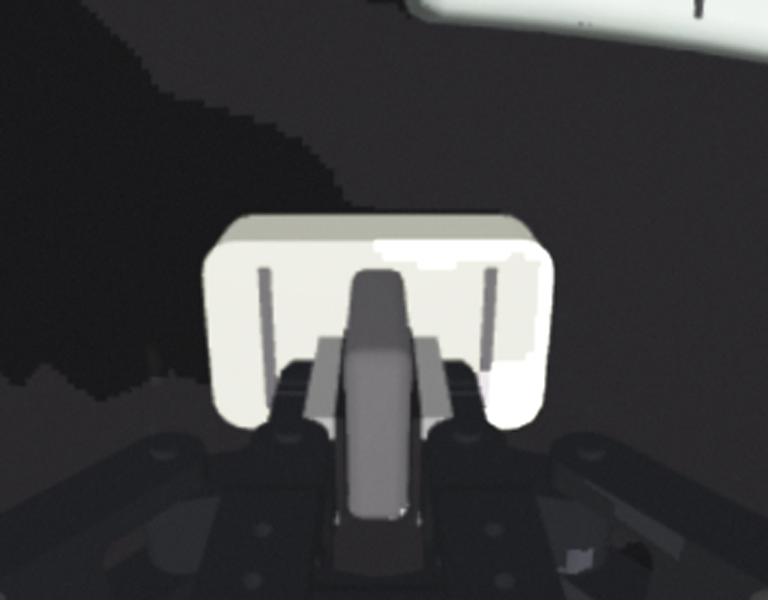

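Call:
arm_command:
  commands:
    - [[0,0,-0.01,0],[0,-0.01,-0.03,0],[0,-0.05,-0.035,0],[0.01,-0.09,-0.035,0],[0.05,-0.12,-0.035,2],[0.1,-0.13,-0.035,4],[0.15,-0.13,-0.035,6.8],[0.2,-0.13,-0.035,6.8],[0.25,-0.13,-0.035,6.8],[0.3,-0.13,-0.035,6.8],[0.35,-0.13,-0.035,6.8],[0.395,-0.13,-0.035,6.8],[0.415,-0.122,-0.032,6.8],[0.4225,-0.112,-0.025,6.8],[0.4225,-0.1077,-0.012,6.8],[0.4225,-0.1077,-0.004,6.8],[0.4225,-0.1077,-0.001,6.8],[0.4225,-0.1077,-0.001,6.8],[0.4225,-0.1077,-0.001,6.8]]

```text
clock: 23.9
position: [0.45, 0.0173, 0.04]
eef_rot: [[0.107, 0.994, -0.002], [0.994, -0.107, -0.0], [-0.001, -0.001, -1.0]]
wrist_force: [-3.1, 0.4, 5.9]
gripper_width: 0.0111
```

```bash
python3 - <<'E'
from h import *
c=cam("wrist");im=c["color"];o=manip.observe();print(o["gripper_width"],o["wrist_force"],dock(o["position"]));go(.4516,.0194,.041,83.9)
np.savez("w13.npz",**{k:c[k] for k in("camera_matrix","R","t")});cv2.imwrite("pics/w13.png",im)
E
```

```text
0.011422682892740475 [-3.65623834 -0.90553057  6.41288274] [-116.4   -2.3]
pos [0.4499 0.0173 0.04  ] yaw 83.87 q6 88.9 -> shift [ 0.0023  0.0014 -0.001 ] turn -0.03 t 23.95
```

View pics/w13.png

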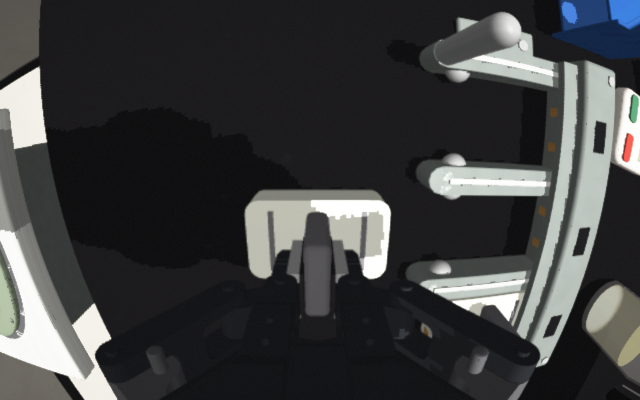

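```bash
python3 - <<'E'
from h import *
c=dict(np.load("w13.npz"));im=cv2.imread("pics/w13.png");crop(im,230,180,410,300,4.4,"w13c.png")
for n,p,z in [('topL',(268,201.5),.025),('topR',(370,201),.025),('botL',(262,277),.025),('nose2',(442,180),.025),('right',(390,235),.025),('left',(245,235),.025)]: print(n,dock(onz(c,*p,z)))
E
```

```text
topL [-142.    22.7]
topR [-87.5  22.9]
botL [-148.3  -23.7]
nose2 [-47.1  34.9]
right [-75.    3.1]
left [-156.2    3.2]
```

View pics/w13c.png

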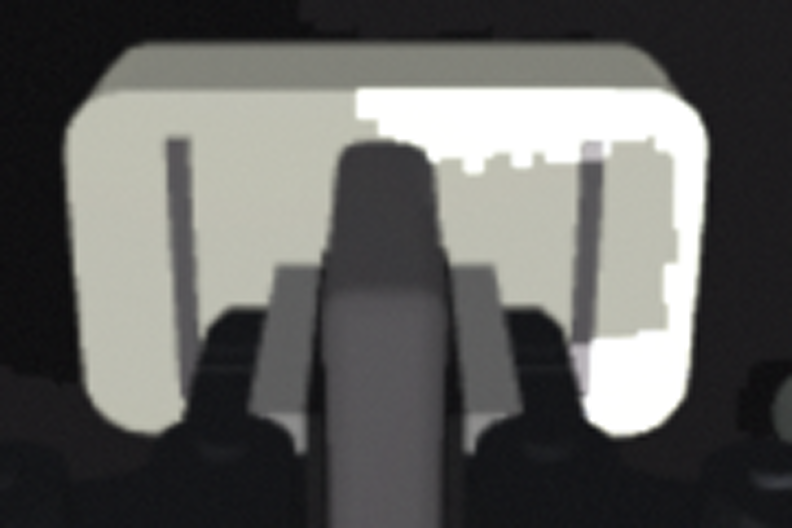

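Call:
arm_command:
  commands:
    - [[0.0005,0,-0.0015,0],[0.0005,0.015,-0.0015,0],[0.0005,0.03,-0.0015,0],[0.0005,0.04,-0.0015,0],[0.0005,0.048,-0.0015,0],[0.0005,0.056,-0.0015,0],[0.0005,0.064,-0.0015,0],[0.0005,0.072,-0.0015,0],[0.0005,0.08,-0.0015,0],[0.0005,0.088,-0.0015,0],[0.0005,0.088,-0.0015,0]]

```text
clock: 25.32
position: [0.541, 0.009, 0.0418]
eef_rot: [[0.105, 0.994, 0.004], [0.994, -0.105, -0.0], [-0.0, 0.004, -1.0]]
wrist_force: [1.2, -0.9, -3.3]
gripper_width: 0.011
```

```bash
python3 - <<'E'
from h import *
o=manip.observe();print(o["wrist_force"],o["ft_torque"],o["gripper_width"],'tcp',dock(o["position"]),o["position"][2])
E
```

```text
[ 1.22812192 -0.93091729 -3.26904174] [-0.18893743 -0.38265596 -0.03048366] 0.01096120463650564 tcp [-24.9  -0.9] 0.04178375815390443
```

Call:
arm_command:
  commands:
    - [[0,0.008,0,0],[0,0.016,0,0],[0,0.022,0,0],[0,0.027,0,0],[0,0.03,0,0],[0,0.033,0,0],[0,0.036,0,0],[0,0.038,0,0],[0,0.038,0,0]]

```text
clock: 26.45
position: [0.5702, 0.0059, 0.0404]
eef_rot: [[0.105, 0.994, -0.011], [0.994, -0.105, 0.001], [-0.001, -0.011, -1.0]]
wrist_force: [-14.2, 0.1, 8.7]
gripper_width: 0.0114
```

```bash
python3 - <<'E'
from h import *
o=manip.observe();print(o["wrist_force"],o["ft_torque"],o["gripper_width"],'tcp',dock(o["position"]),o["position"][2]);c=cam("wrist")
crop(c["color"],220,130,420,300,4,"w14c.png")
E
```

```text
[-14.1750097    0.14898599   8.65822654] [-0.17119728  2.89358004 -0.03530043] 0.011369254937171168 tcp [ 4.4 -0.8] 0.040390644262279146
```

View pics/w14c.png

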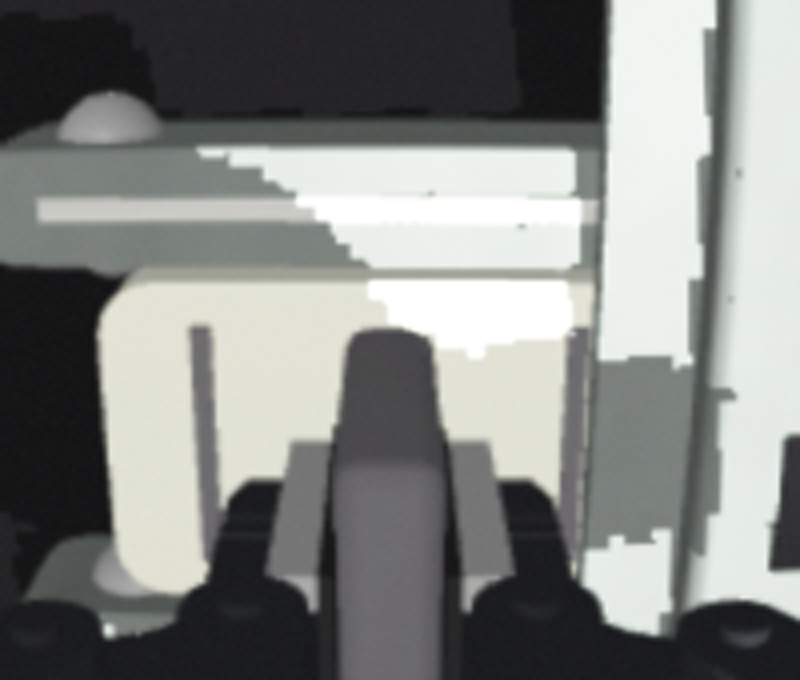

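Call:
arm_command:
  commands:
    - [[0,-0.003,0,0],[0,-0.005,0,0],[0,-0.005,0,0]]

```text
clock: 26.88
position: [0.57, 0.0059, 0.0407]
eef_rot: [[0.105, 0.994, -0.002], [0.994, -0.105, -0.0], [-0.0, -0.002, -1.0]]
wrist_force: [-4.6, -2.1, -4.6]
gripper_width: 0.0112
```

Call:
arm_command:
  commands:
    - [[0,0,0,0],[0,0,0,0],[0,0,0,0],[0,0,0,0],[0,0,-0.02,0],[0,0,-0.05,0],[0,0,-0.09,0],[0,0,-0.13,0],[0,0,-0.17,0],[0,0,-0.19,0],[0,0,-0.19,0]]
  jaw: 0.35

```text
clock: 28.25
position: [0.5726, 0.0058, 0.2331]
eef_rot: [[0.105, 0.994, 0.004], [0.994, -0.105, -0.0], [0.0, 0.004, -1.0]]
wrist_force: [0.5, 0.0, -0.5]
gripper_width: 0.0298
```

```bash
python3 - <<'E'
from h import *
t=cam("top");im=t["color"];crop(im,170,130,460,270,2.7,"t15.png")
go(.463,.408,.22,92)
u,v=proj(t,[.463,.408,.022]);u=int(u);v=int(v);cass(im,t,u-12,v-16,u+12,v+16)
E
```

```text
pos [0.5717 0.0059 0.2315] yaw 83.96 q6 89.2 -> shift [ 0.3885 -0.1504  0.0113] turn -8.04 t 28.3
cass centre 0.4623 0.4076 size 0.0823 0.05 long axis deg -2.4
```

View pics/t15.png

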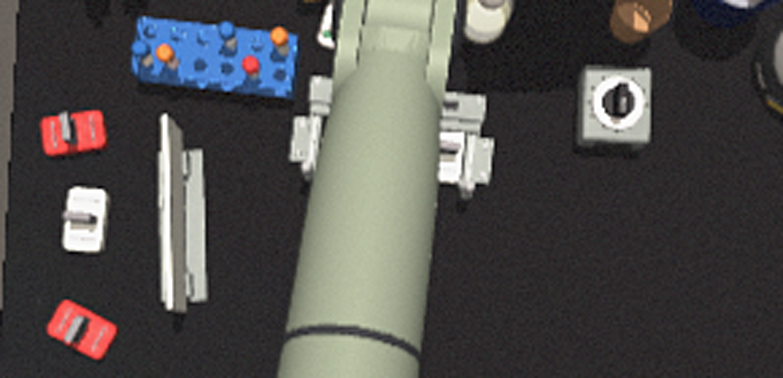

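Call:
arm_command:
  commands:
    - [[0.05,-0.019,0,-2],[0.1,-0.038,0,-4],[0.15,-0.057,0,-4],[0.2,-0.076,0,-4],[0.25,-0.096,0,-4],[0.3,-0.115,0,-4],[0.35,-0.134,0,-4],[0.38,-0.147,0.01,-4],[0.388,-0.151,0.025,-4],[0.388,-0.151,0.03,-4],[0.388,-0.151,0.03,-4]]
  jaw: 0.5

```text
clock: 29.68
position: [0.462, 0.406, 0.2002]
eef_rot: [[0.037, 0.999, -0.002], [0.999, -0.037, -0.002], [-0.002, -0.002, -1.0]]
wrist_force: [-0.5, -0.3, 0.0]
gripper_width: 0.0429
```

```bash
python3 - <<'E'
from h import *
c=cam("wrist");im=c["color"];cv2.imwrite("pics/w16.png",im);go(.4623,.4076,.2,87.6)
np.savez("w16.npz",**{k:c[k] for k in("camera_matrix","R","t")})
u,v=proj(c,[.4623,.4076,.024]);print(u,v);u=int(u);v=int(v)
cass(im,c,u-60,v-45,u+60,v+45,170)
cass(im,c,u-60,v-45,u+60,v+45,150)
E
```

```text
pos [0.4625 0.4062 0.201 ] yaw 87.85 q6 126.6 -> shift [ 0.0014 -0.0002  0.001 ] turn 0.25 t 29.73
316.94430436843646 179.80243740017056
cass centre 0.4654 0.409 size 0.0802 0.049 long axis deg -3.3
cass centre 0.4653 0.4064 size 0.0802 0.0554 long axis deg -3.5
```

View pics/w16.png

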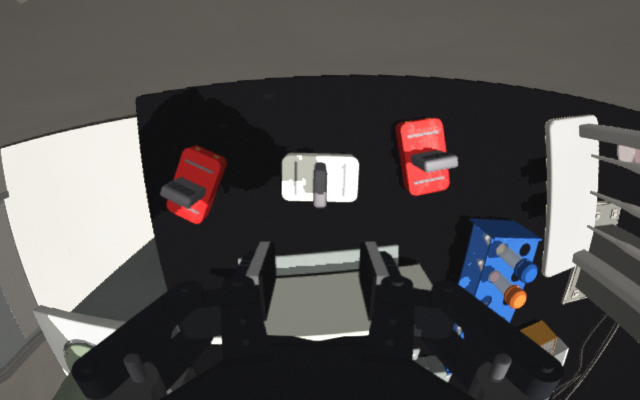

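Call:
arm_command:
  commands:
    - [[0.003,0.0028,0.04,1.1],[0.003,0.0028,0.085,1.1],[0.003,0.0028,0.125,1.1],[0.003,0.0028,0.148,1.1],[0.003,0.0028,0.16,1.1],[0.003,0.0028,0.162,1.1],[0.003,0.0028,0.162,1.1]]

```text
clock: 30.6
position: [0.4658, 0.4108, 0.0404]
eef_rot: [[0.055, 0.998, 0.002], [0.998, -0.055, 0.001], [0.001, 0.001, -1.0]]
wrist_force: [0.4, -0.8, -0.2]
gripper_width: 0.0427
```

Call:
arm_command:
  commands:
    - [[0,0,0,0],[0,0,0,0],[0,0,0,0],[0,0,0,0],[0,0,0,0],[0,0,0,0]]
  jaw: 0

```text
clock: 31.35
position: [0.4657, 0.4111, 0.0404]
eef_rot: [[0.055, 0.998, 0.002], [0.998, -0.055, 0.001], [0.001, 0.002, -1.0]]
wrist_force: [0.2, -0.2, 6.3]
gripper_width: 0.0111
```

```bash
python3 - <<'E'
from h import *
c=cam("wrist");im=c["color"];crop(im,160,100,480,350,2.4,"w17.png");o=manip.observe();print(o["gripper_width"],o["wrist_force"])
x,y=world(-115,70);print(x,y);go(x,y,.04,83.9)
E
```

```text
0.011129385824263267 [-0.31934575 -0.25051722  6.27017672]
0.459 0.089
pos [0.4657 0.4111 0.0404] yaw 86.86 q6 127.8 -> shift [-0.3219  0.0109 -0.    ] turn 2.96 t 31.4
```

View pics/w17.png

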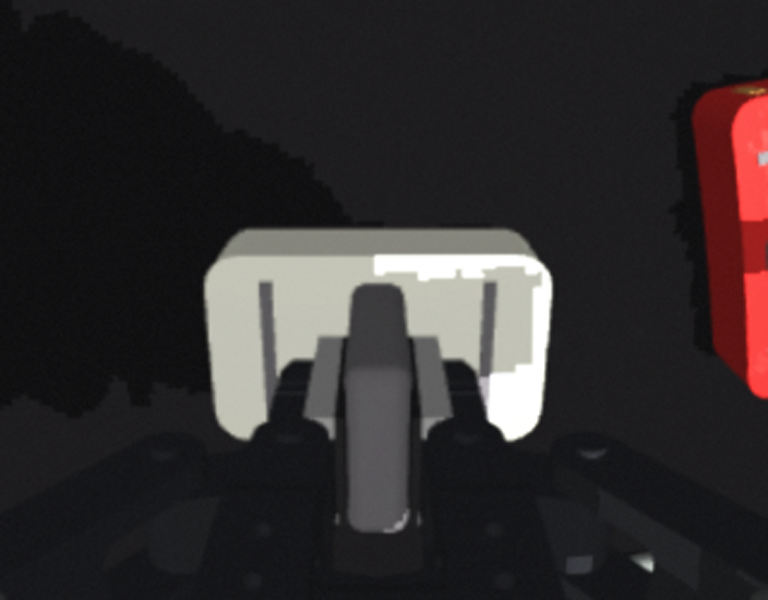

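Call:
arm_command:
  commands:
    - [[0,0,-0.02,0],[0,0,-0.07,0],[0,0,-0.12,0],[0,0,-0.155,0],[-0.03,0.001,-0.165,1],[-0.08,0.002,-0.165,2],[-0.13,0.004,-0.165,3],[-0.18,0.006,-0.165,3],[-0.23,0.008,-0.165,3],[-0.27,0.01,-0.165,3],[-0.305,0.0109,-0.15,3],[-0.32,0.0109,-0.11,3],[-0.32,0.0109,-0.065,3],[-0.32,0.0109,-0.03,3],[-0.32,0.0109,-0.01,3],[-0.32,0.0109,-0.004,3],[-0.32,0.0109,-0.002,3],[-0.32,0.0109,-0.002,3],[-0.32,0.0109,-0.002,3]]

```text
clock: 33.78
position: [0.459, 0.0905, 0.0421]
eef_rot: [[0.107, 0.994, 0.002], [0.994, -0.107, 0.0], [0.0, 0.002, -1.0]]
wrist_force: [0.6, 0.4, -1.7]
gripper_width: 0.0112
```

```bash
python3 - <<'E'
from h import *
c=cam("wrist");im=c["color"];o=manip.observe();print(o["gripper_width"],o["wrist_force"],dock(o["position"]));go(.459,.089,.041,83.9)
np.savez("w18.npz",**{k:c[k] for k in("camera_matrix","R","t")});cv2.imwrite("pics/w18.png",im)
crop(im,230,180,430,300,4,"w18c.png")
E
```

```text
0.011287139481172779 [ 0.12719005  0.40758361 -1.46481067] [-115.3   71.4]
pos [0.4589 0.0904 0.042 ] yaw 83.86 q6 98.2 -> shift [-0.0014  0.0003  0.001 ] turn -0.04 t 33.83
```

View pics/w18.png

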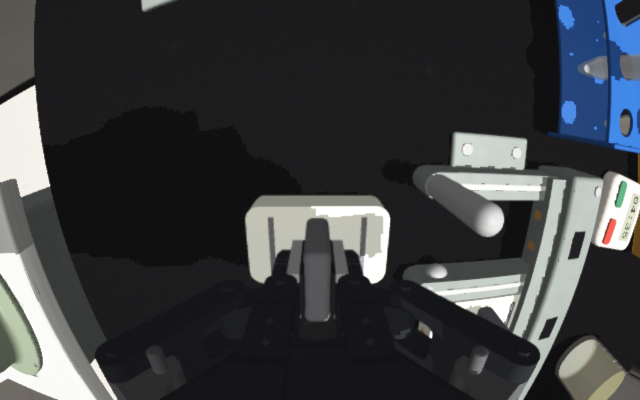

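View pics/w18c.png

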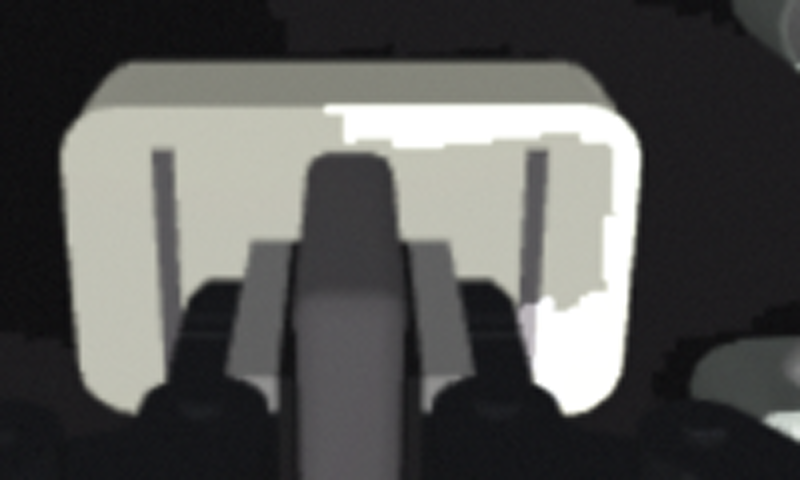

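```bash
python3 - <<'E'
from h import *
c=dict(np.load("w18.npz"))
for n,p,z in [('topL',(268,206),.026),('topR',(370,205.8),.026),('botL',(262,282.5),.026)]: print(n,dock(onz(c,*p,z)))
E
```

```text
topL [-141.1   93.6]
topR [-85.9  93.6]
botL [-147.6   45.6]
```

Call:
arm_command:
  commands:
    - [[0,0.015,0.0007,0],[0,0.03,0.0007,0],[0,0.04,0.0007,0],[0,0.048,0.0007,0],[0,0.056,0.0007,0],[0,0.064,0.0007,0],[0,0.072,0.0007,0],[0,0.08,0.0007,0],[0,0.088,0.0007,0],[0,0.088,0.0007,0]]

```text
clock: 35.08
position: [0.547, 0.0809, 0.0407]
eef_rot: [[0.107, 0.994, 0.001], [0.994, -0.107, 0.0], [0.0, 0.001, -1.0]]
wrist_force: [1.2, 0.5, -0.9]
gripper_width: 0.0111
```

```bash
python3 - <<'E'
from h import *
o=manip.observe();print(o["wrist_force"],o["ft_torque"],o["gripper_width"],'tcp',dock(o["position"]),o["position"][2])
E
```

```text
[ 1.23026937  0.45280266 -0.91482343] [ 0.20545453 -0.22700216 -0.00702147] 0.011058677088791454 tcp [-26.6  71.3] 0.04065431592676845
```

Call:
arm_command:
  commands:
    - [[0,0.008,0,0],[0,0.016,0,0],[0,0.022,0,0],[0,0.027,0,0],[0,0.03,0,0],[0,0.033,0,0],[0,0.036,0,0],[0,0.038,0,0],[0,0.038,0,0]]

```text
clock: 36.2
position: [0.5778, 0.0776, 0.0406]
eef_rot: [[0.106, 0.994, -0.01], [0.994, -0.106, 0.001], [-0.0, -0.01, -1.0]]
wrist_force: [-16.6, 3.2, 15.4]
gripper_width: 0.0112
```

```bash
python3 - <<'E'
from h import *
o=manip.observe();print(o["wrist_force"],o["ft_torque"],o["gripper_width"],'tcp',dock(o["position"]),o["position"][2]);c=cam("wrist")
crop(c["color"],220,130,420,300,4,"w19c.png")
E
```

```text
[-16.57861413   3.15910804  15.4435086 ] [ 0.47359634  3.0628586  -0.09177583] 0.011183225891320628 tcp [ 4.3 71.3] 0.040611225402302775
```

View pics/w19c.png

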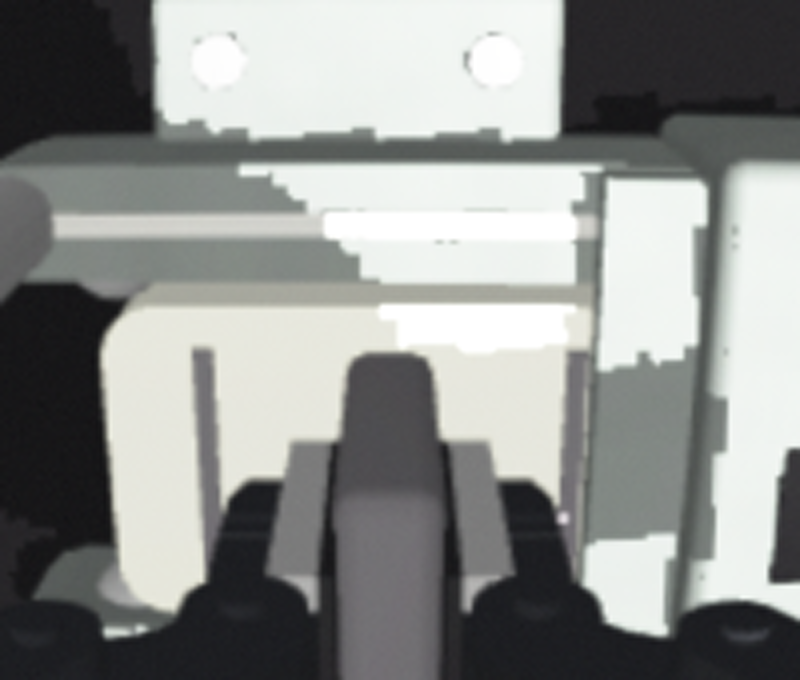

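Call:
arm_command:
  commands:
    - [[0,-0.003,0,0],[0,-0.005,0,0],[0,-0.005,0,0]]

```text
clock: 36.62
position: [0.5776, 0.0776, 0.0404]
eef_rot: [[0.107, 0.994, -0.002], [0.994, -0.107, 0.0], [0.0, -0.002, -1.0]]
wrist_force: [-5.9, 0.9, 2.3]
gripper_width: 0.0108
```

Call:
arm_command:
  commands:
    - [[0,0,0,0],[0,0,0,0],[0,0,0,0],[0,0,0,0],[0,0,-0.02,0],[0,0,-0.05,0],[0,0,-0.1,0],[0,0,-0.15,0],[0,0,-0.2,0],[0,0,-0.24,0],[0,0,-0.26,0],[-0.03,0,-0.26,0],[-0.07,0,-0.26,0],[-0.07,0,-0.26,0],[-0.07,0,-0.26,0]]
  jaw: 0.35

```text
clock: 38.5
position: [0.5711, 0.008, 0.3006]
eef_rot: [[0.107, 0.994, 0.0], [0.994, -0.107, 0.0], [0.0, -0.0, -1.0]]
wrist_force: [0.1, 0.6, -0.8]
gripper_width: 0.0298
```

```bash
python3 - <<'E'
from h import *
c=cam("wrist");im=c["color"];cv2.imwrite("pics/w20.png",im);crop(im,230,30,430,230,3.4,"w20c.png")
np.savez("w20.npz",**{k:c[k] for k in("camera_matrix","R","t")})
t=cam("top");crop(t["color"],170,130,460,270,2.7,"t20.png")
go(.46,.27,.3,0)
E
```

```text
pos [0.5711 0.0086 0.3005] yaw 83.91 q6 89.5 -> shift [ 0.2481 -0.1382  0.0006] turn 83.91 t 38.6
```

View pics/w20.png

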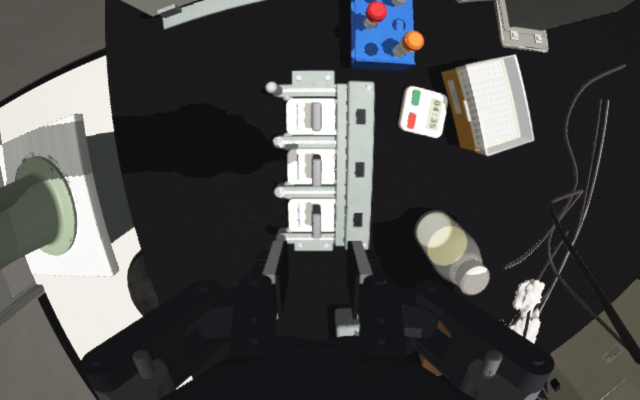

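View pics/w20c.png

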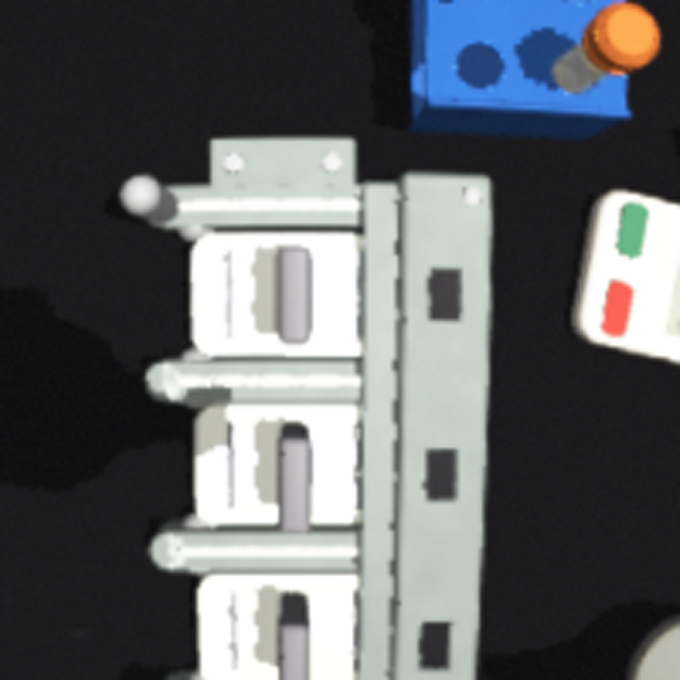

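Call:
arm_command:
  commands:
    - [[0.03,-0.017,0,-10],[0.06,-0.034,0,-20],[0.09,-0.05,0,-30],[0.12,-0.067,0,-40],[0.15,-0.084,0,-50],[0.18,-0.1,0,-60],[0.21,-0.117,0,-70],[0.235,-0.131,0,-80],[0.248,-0.138,0,-90],[0.248,-0.138,0,-99],[0.248,-0.138,0,-99],[0.248,-0.138,0,-99]]

```text
clock: 40.1
position: [0.4602, 0.2695, 0.3005]
eef_rot: [[-0.999, -0.048, -0.0], [-0.048, 0.999, 0.0], [0.0, 0.0, -1.0]]
wrist_force: [0.5, -0.5, 1.1]
gripper_width: 0.0304
```

```bash
python3 - <<'E'
from h import *
k=dict(np.load("w20.npz"))
for u,v in [(192,295),(195,465),(199,630)]: print('rear',dock(onz(k,230+u/3.4-.35,30+v/3.4-.35,.024)))
c=cam("wrist");im=c["color"];cv2.imwrite("pics/w21.png",im)
np.savez("w21.npz",**{k:c[k] for k in("camera_matrix","R","t")});go(.46,.27,.3,183)
E
```

```text
rear [-35.7  69.3]
rear [-35.6   0.7]
rear [-35.8 -69.6]
pos [0.4604 0.2693 0.3006] yaw -177.23 q6 19.6 -> shift [0.0003 0.0007 0.0006] turn -0.23 t 40.15
```

View pics/w21.png

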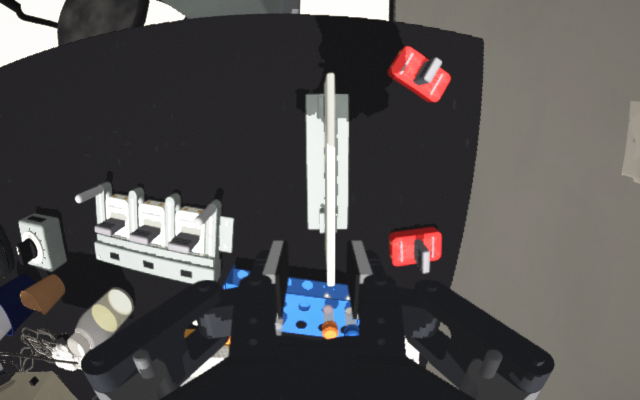

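```bash
python3 - <<'E'
from h import *
c=dict(np.load("w21.npz"));im=cv2.imread("pics/w21.png");crop(im,290,60,370,300,2.4,"w21c.png");
crop(im,300,60,365,130,8,"w21d.png");crop(im,300,200,365,295,6,"w21e.png")
E
```

```text
(no output)
```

View pics/w21d.png

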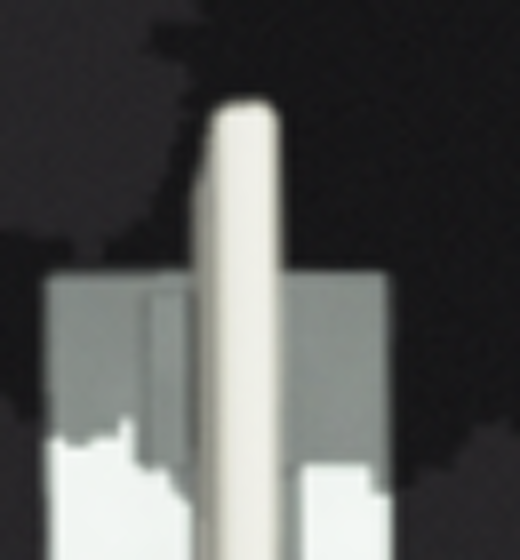

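View pics/w21e.png

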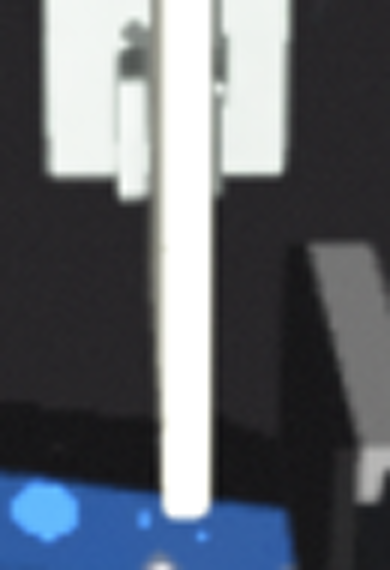

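```bash
python3 - <<'E'
from h import *
c=dict(np.load("w21.npz"))
A=onz(c,330.3,72.5,.125);B=onz(c,330.6,285.8,.125);print('panel top',A.round(4),B.round(4),'mid',((A+B)/2).round(4),'len',np.linalg.norm(A-B).round(4),np.degrees(np.arctan2(*(B-A)[1::-1])))
A=onz(c,326.7,94,.006);B=onz(c,327.1,229.3,.006);print('stand',A.round(4),B.round(4),'mid',((A+B)/2).round(4),'len',np.linalg.norm(A-B).round(4),np.degrees(np.arctan2(*(B-A)[1::-1])))
E
```

```text
panel top [0.3467 0.2773 0.125 ] [0.5867 0.2916 0.125 ] mid [0.4667 0.2845 0.125 ] len 0.2404 3.4117615409274085
stand [0.3615 0.2781 0.006 ] [0.5603 0.2894 0.006 ] mid [0.4609 0.2838 0.006 ] len 0.1991 3.262143172156131
```

Call:
arm_command:
  commands:
    - [[-0.003,0.008,0.03,-0.6],[-0.007,0.0149,0.07,-0.6],[-0.007,0.0149,0.11,-0.6],[-0.007,0.0149,0.14,-0.6],[-0.007,0.0149,0.165,-0.6],[-0.007,0.0149,0.185,-0.6],[-0.007,0.0149,0.2,-0.6],[-0.007,0.0149,0.2095,-0.6],[-0.007,0.0149,0.2095,-0.6],[-0.007,0.0149,0.2095,-0.6]]
  jaw: 0.4

```text
clock: 41.4
position: [0.4672, 0.2846, 0.0917]
eef_rot: [[-0.998, -0.06, 0.001], [-0.06, 0.998, 0.0], [-0.001, 0.0, -1.0]]
wrist_force: [-0.1, -0.0, 1.2]
gripper_width: 0.0341
```

```bash
python3 - <<'E'
from h import *
c=cam("wrist");im=c["color"];crop(im,160,60,480,350,2,"w22.png");go(.4667,.2845,.091,183.4);print(manip.observe()["wrist_force"])
s=cam("side");crop(s["color"],240,120,380,240,5,"s22.png")
E
```

```text
pos [0.4672 0.2847 0.0919] yaw -176.55 q6 20.2 -> shift [ 0.0005 -0.0002  0.0009] turn 0.05 t 41.45
[ 0.3887791   0.00138276 -0.01502686]
```

View pics/w22.png

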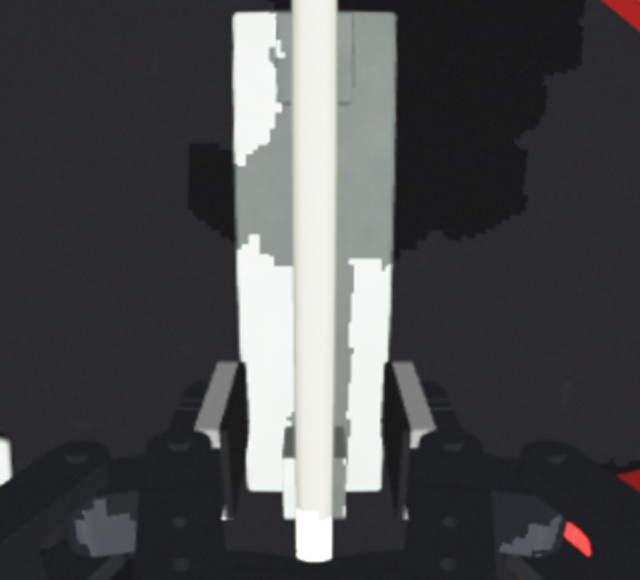

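View pics/s22.png

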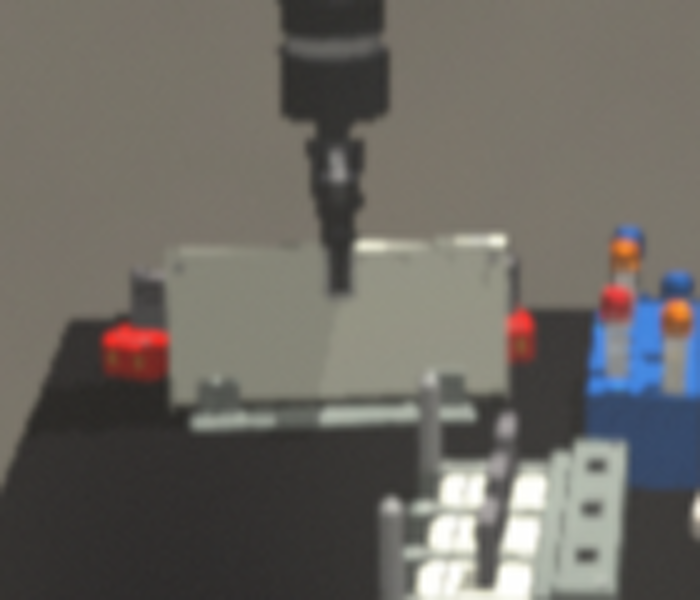

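Call:
arm_command:
  commands:
    - [[0,0,0,0],[0,0,0,0],[0,0,0,0],[0,0,0,0],[0,0,0,0],[0,0,0,0]]
  jaw: 0

```text
clock: 42.25
position: [0.467, 0.2846, 0.0916]
eef_rot: [[-0.998, -0.06, 0.001], [-0.06, 0.998, 0.0], [-0.001, 0.0, -1.0]]
wrist_force: [-1.9, -2.3, 5.2]
gripper_width: 0.0069
```

Call:
arm_command:
  commands:
    - [[0,0,-0.01,0],[0,0,-0.025,0],[0,0,-0.045,0],[0,0,-0.07,0],[0,0,-0.09,0],[0,0,-0.09,0],[0,0,-0.09,0]]

```text
clock: 43.12
position: [0.4662, 0.2842, 0.1806]
eef_rot: [[-0.998, -0.06, -0.001], [-0.06, 0.998, -0.0], [0.001, -0.0, -1.0]]
wrist_force: [0.9, -0.1, -2.3]
gripper_width: 0.0072
```

```bash
python3 - <<'E'
from h import *
c=cam("wrist");im=c["color"];crop(im,160,60,480,350,2,"w23.png");o=manip.observe();print(o["gripper_width"],o["wrist_force"],o["ft_torque"])
s=cam("side");cv2.imwrite("pics/side23.png",s["color"]);crop(s["color"],240,90,380,210,5,"s23.png")
x,y=world(-125,0);print(x,y);go(x,y,.18,263.9)
E
```

```text
0.007155368533628264 [-0.76762018  0.70527958 -3.08057813] [ 2.05920697e-05 -2.90655065e-02  1.50035038e-03]
0.4416 0.0205
pos [0.4659 0.2841 0.1801] yaw -176.54 q6 20.2 -> shift [ 0.0401 -0.2616  0.0003] turn -80.44 t 43.23
```

View pics/w23.png

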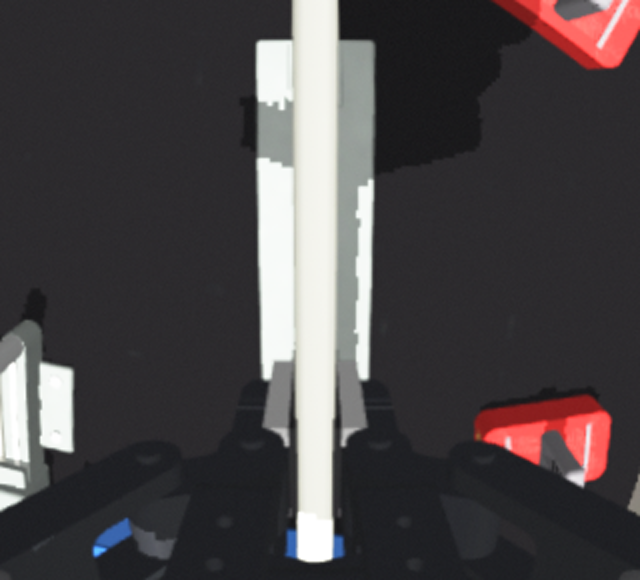

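View pics/s23.png

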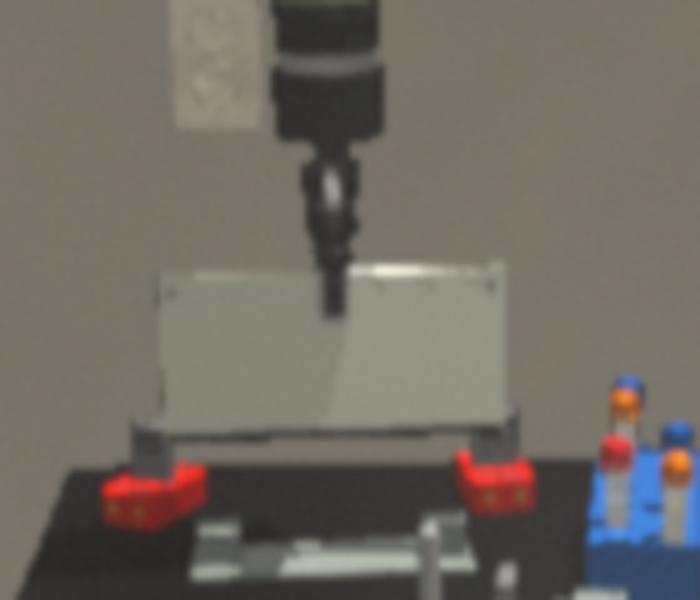

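Call:
arm_command:
  commands:
    - [[0,0,-0.02,0],[0.003,-0.02,-0.035,-6],[0.007,-0.045,-0.035,-14],[0.011,-0.075,-0.035,-23],[0.016,-0.105,-0.035,-32],[0.021,-0.135,-0.035,-41],[0.026,-0.165,-0.035,-50],[0.03,-0.195,-0.035,-59],[0.034,-0.22,-0.035,-67],[0.038,-0.245,-0.035,-74],[0.04,-0.258,-0.035,-79],[0.0401,-0.2616,-0.035,-80.4],[0.0401,-0.2616,-0.035,-80.4],[0.0401,-0.2616,-0.035,-80.4]]

```text
clock: 44.98
position: [0.4423, 0.0214, 0.2159]
eef_rot: [[-0.107, -0.994, -0.0], [-0.994, 0.107, 0.0], [-0.0, 0.0, -1.0]]
wrist_force: [-0.5, -0.2, -2.5]
gripper_width: 0.0073
```

```bash
python3 - <<'E'
from h import *
c=cam("wrist");im=c["color"];cv2.imwrite("pics/w24.png",im);o=manip.observe();print(o["gripper_width"],o["wrist_force"],o["ft_torque"],dock(o["position"]))
np.savez("w24.npz",**{k:c[k] for k in("camera_matrix","R","t")})
x,y=world(-85,0);print(x,y);go(x,y,.0856,263.9)
E
```

```text
0.007323556108586461 [-0.40151258  0.08302366 -3.54161828] [ 0.0267646   0.02123186 -0.0380141 ] [-124.4    1. ]
0.4814 0.0162
pos [0.4423 0.0214 0.216 ] yaw -96.12 q6 -90.7 -> shift [ 0.001  -0.0394  0.1303] turn -0.02 t 45.02
```

View pics/w24.png

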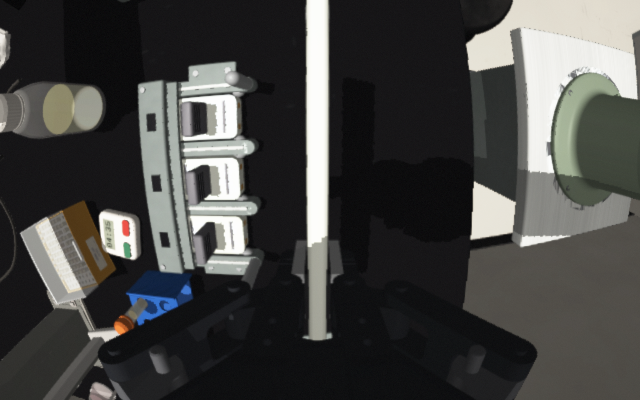

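Call:
arm_command:
  commands:
    - [[0.001,-0.02,0.02,0],[0.001,-0.0394,0.05,0],[0.001,-0.0394,0.08,0],[0.001,-0.0394,0.105,0],[0.001,-0.0394,0.118,0],[0.001,-0.0394,0.125,0],[0.001,-0.0394,0.127,0],[0.001,-0.0394,0.127,0]]

```text
clock: 46.02
position: [0.482, 0.0156, 0.0897]
eef_rot: [[-0.107, -0.994, 0.001], [-0.994, 0.107, -0.0], [0.0, -0.001, -1.0]]
wrist_force: [0.1, -0.3, -3.2]
gripper_width: 0.0073
```

```bash
python3 - <<'E'
from h import *
o=manip.observe();print(o["gripper_width"],o["wrist_force"],o["ft_torque"],dock(o["position"]),o["position"][2])
s=cam("side");crop(s["color"],250,150,410,300,4,"s25.png")
E
```

```text
0.007278977897247342 [ 0.11708567 -0.26955314 -3.23373142] [0.00845236 0.04714548 0.02838509] [-84.3  -0.5] 0.08969426282800727
```

View pics/s25.png

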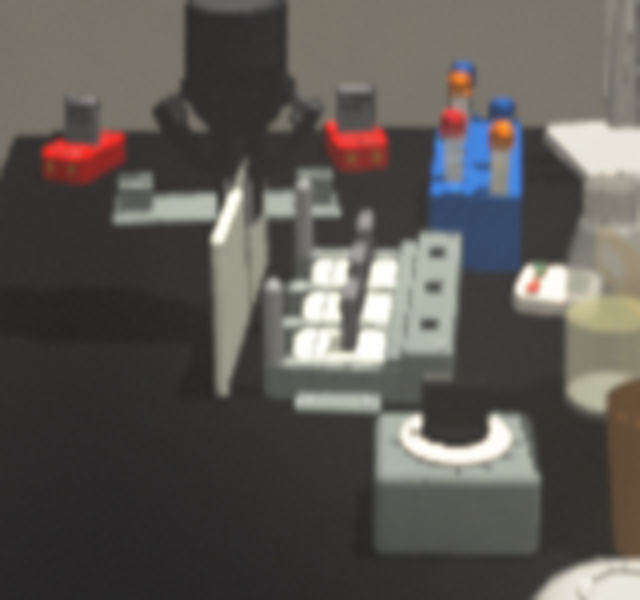

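Upright just in front of the posts (crop (225,300)), not yet on the bench. Lower in small steps.

Call:
arm_command:
  commands:
    - [[0,0.0005,0.002,0],[0,0.0005,0.003,0],[0,0.0005,0.004,0],[0,0.0005,0.0045,0],[0,0.0005,0.0045,0],[0,0.0005,0.0045,0]]

```text
clock: 46.82
position: [0.4813, 0.0156, 0.0856]
eef_rot: [[-0.107, -0.994, 0.001], [-0.994, 0.107, -0.0], [0.0, -0.001, -1.0]]
wrist_force: [-2.8, -0.4, 7.6]
gripper_width: 0.0073
```

```bash
python3 - <<'E'
from h import *
o=manip.observe();print(o["gripper_width"],o["wrist_force"],o["ft_torque"],dock(o["position"]),o["position"][2])
E
```

```text
0.007270393343059386 [-2.80695071 -0.39459916  7.57197884] [ 0.0862433   0.73431062 -0.02828297] [-85.   -0.6] 0.08558864548417316
```

Call:
arm_command:
  commands:
    - [[0,0,-0.0005,0],[0,0,-0.0005,0],[0,0,-0.0005,0],[0,0,-0.0005,0]]
  jaw: 0.3

```text
clock: 47.32
position: [0.481, 0.0157, 0.085]
eef_rot: [[-0.107, -0.994, -0.0], [-0.994, 0.107, 0.0], [0.0, 0.0, -1.0]]
wrist_force: [0.4, -0.2, 0.8]
gripper_width: 0.0259
```

```bash
python3 - <<'E'
from h import *
o=manip.observe();print(o["gripper_width"],o["wrist_force"],o["ft_torque"],dock(o["position"]),o["position"][2])
s=cam("side");crop(s["color"],250,150,410,300,4,"s26.png");c=cam("wrist");crop(c["color"],160,60,480,350,2,"w26.png")
E
```

```text
0.0258675790281825 [ 0.37956753 -0.22977511  0.7726888 ] [0.01734382 0.01887058 0.00323539] [-85.4  -0.6] 0.08499673810095514
```

View pics/s26.png

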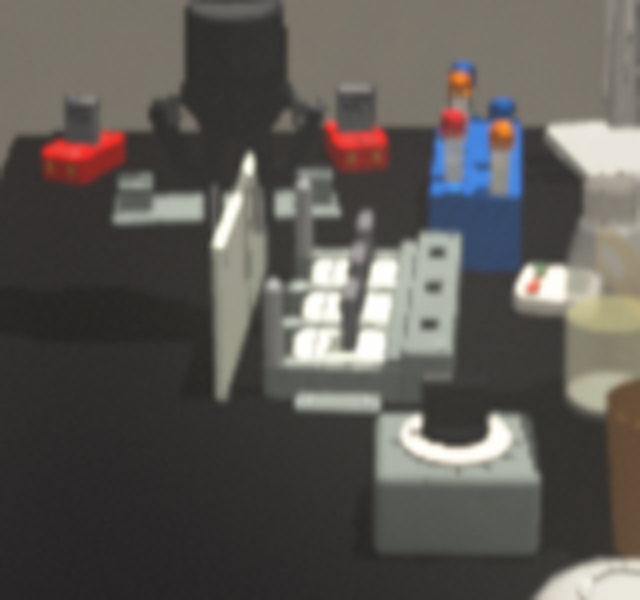

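View pics/w26.png

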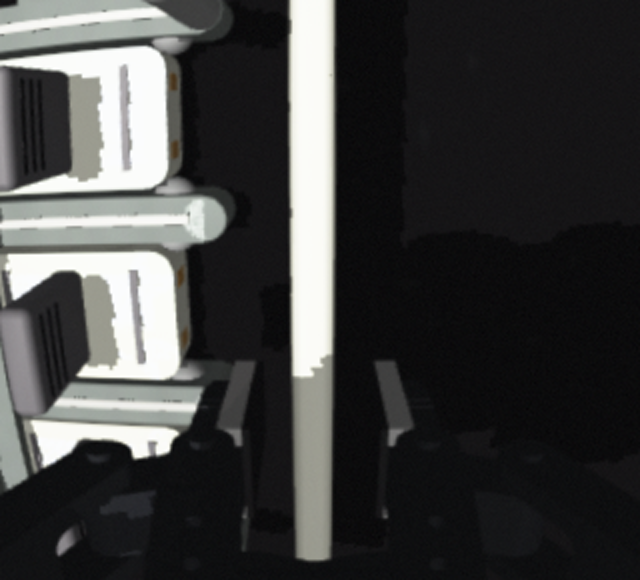

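Call:
arm_command:
  commands:
    - [[0,-0.004,0,0],[0,-0.007,0,0],[0,-0.009,0,0],[0,-0.011,0,0],[0,-0.013,0,0],[0,-0.015,0,0],[0,-0.017,0,0],[0,-0.019,0,0],[0,-0.021,0,0],[0,-0.023,0,0],[0,-0.025,0,0],[0,-0.027,0,0],[0,-0.029,0,0],[0,-0.031,0,0],[0,-0.031,0,0]]

```text
clock: 49.3
position: [0.5119, 0.0124, 0.0851]
eef_rot: [[-0.107, -0.994, 0.0], [-0.994, 0.107, -0.0], [-0.0, -0.0, -1.0]]
wrist_force: [-0.2, 0.3, -0.2]
gripper_width: 0.0259
```

```bash
python3 - <<'E'
from h import *
o=manip.observe();print(o["gripper_width"],o["wrist_force"],o["ft_torque"],dock(o["position"]),o["position"][2])
s=cam("side");crop(s["color"],250,150,410,300,4,"s27.png");c=cam("wrist");crop(c["color"],160,60,480,350,2,"w27.png")
E
```

```text
0.025888803547017305 [-0.15738939  0.27961858 -0.173691  ] [-0.04494238 -0.00307567 -0.03163396] [-54.2  -0.6] 0.085071226057547
```

View pics/s27.png

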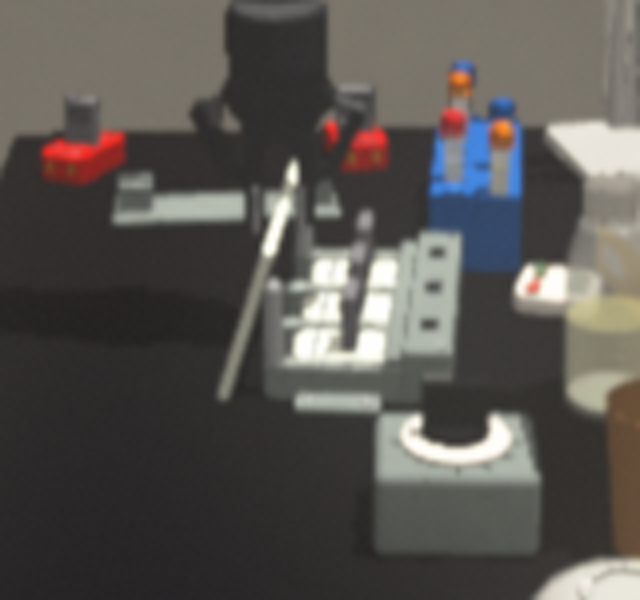

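View pics/w27.png

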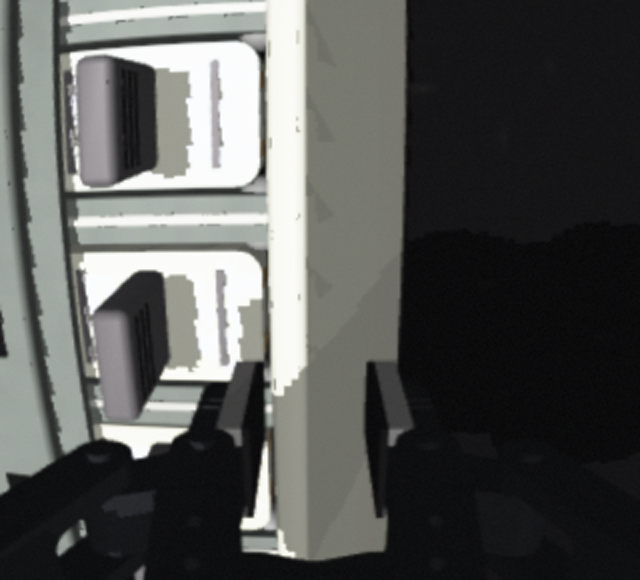

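Call:
arm_command:
  commands:
    - [[0,-0.002,0,0],[0,-0.004,0,0],[0,-0.005,0,0],[0,-0.005,0,0]]

```text
clock: 49.9
position: [0.5167, 0.0119, 0.085]
eef_rot: [[-0.107, -0.994, -0.0], [-0.994, 0.107, 0.0], [0.0, 0.0, -1.0]]
wrist_force: [-1.1, -0.2, 0.6]
gripper_width: 0.0256
```

```bash
python3 - <<'E'
from h import *
o=manip.observe();print(o["gripper_width"],o["wrist_force"],o["ft_torque"],dock(o["position"]),o["position"][2])
s=cam("side");crop(s["color"],250,150,410,300,4,"s28.png");c=cam("wrist");crop(c["color"],160,60,480,350,2,"w28.png")
E
```

```text
0.0256473564373614 [-1.11594954 -0.23131825  0.57783317] [-0.0396635   0.07819675 -0.00323076] [-49.4  -0.6] 0.08504407413634965
```

View pics/s28.png

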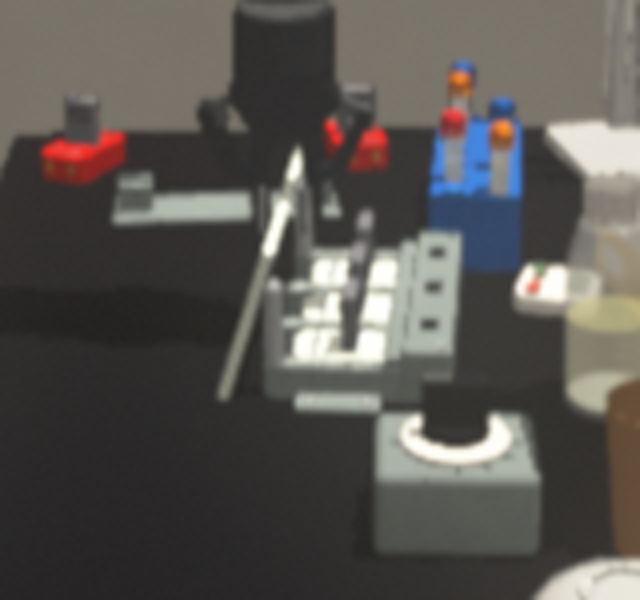

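View pics/w28.png

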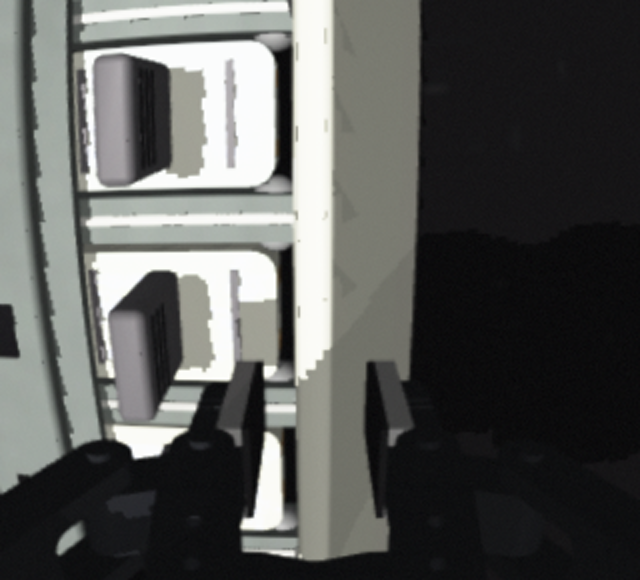

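Call:
arm_command:
  commands:
    - [[0,0.002,0,0],[0,0.0025,0,0],[0,0.0025,0,0],[0,0.0025,-0.01,0],[0,0.0025,-0.03,0],[0,0.0025,-0.06,0],[0,0.0025,-0.1,0],[0,0.0025,-0.15,0],[0,0.0025,-0.2,0],[0,0.0025,-0.2,0]]

```text
clock: 51.25
position: [0.5168, 0.0119, 0.2901]
eef_rot: [[-0.107, -0.994, 0.009], [-0.994, 0.107, -0.001], [0.0, -0.009, -1.0]]
wrist_force: [0.4, 0.1, -0.8]
gripper_width: 0.0258
```

```bash
python3 - <<'E'
from h import *
o=manip.observe();print(o["wrist_force"],o["position"])
s=cam("side");cv2.imwrite("pics/side29.png",s["color"]);crop(s["color"],250,150,410,300,4,"s29.png");c=cam("wrist");cv2.imwrite("pics/w29.png",c["color"])
np.savez("w29.npz",**{k:c[k] for k in("camera_matrix","R","t")})
E
```

```text
[ 0.36190157  0.11423633 -0.80523274] [0.51677256 0.01185739 0.29010987]
```

View pics/s29.png

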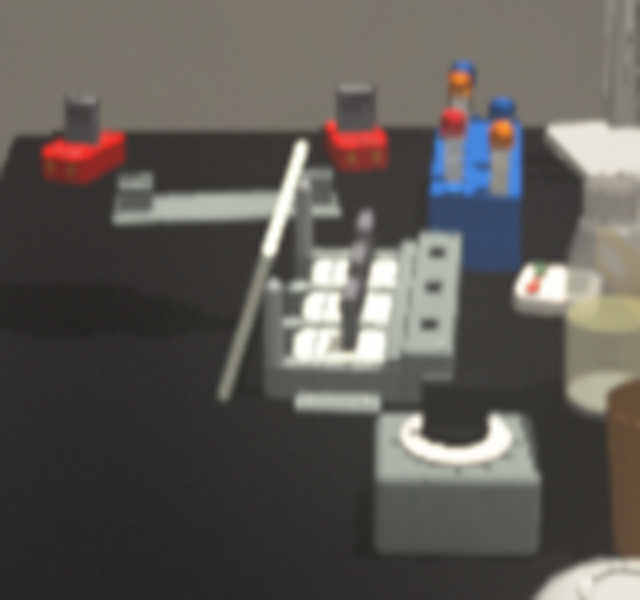

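View pics/w29.png

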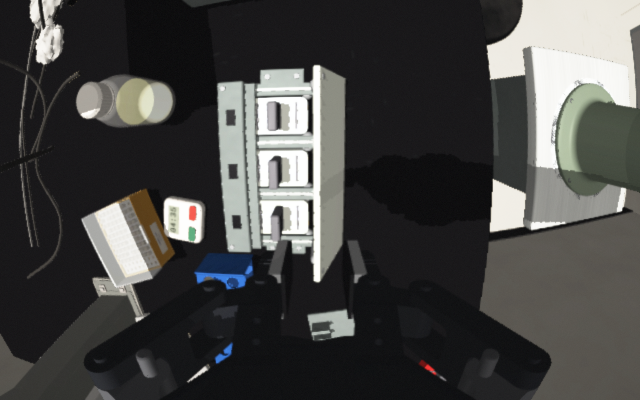

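```bash
python3 - <<'E'
from h import *
im=cv2.imread("pics/w29.png")
a=cv2.resize(im[55:135,295:365],None,fx=5.5,fy=5.5,interpolation=2);b=cv2.resize(im[215:295,295:365],None,fx=5.5,fy=5.5,interpolation=2)
cv2.imwrite("pics/w29c.png",np.hstack([a,b]))
E
```

```text
(no output)
```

View pics/w29c.png

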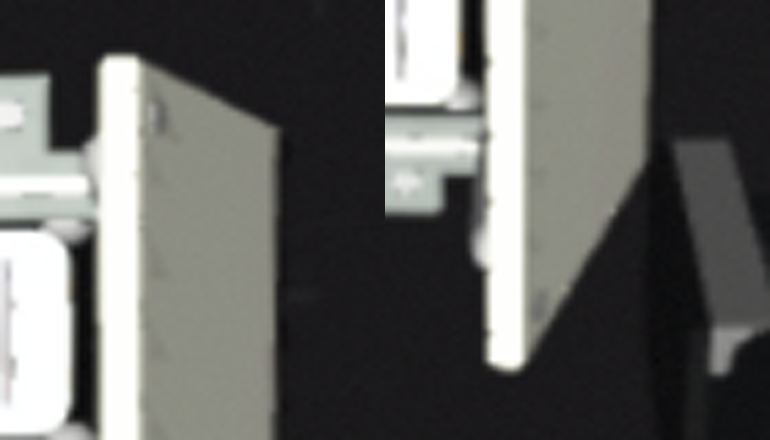

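```bash
python3 - <<'E'
from h import *
c=dict(np.load("w29.npz"))
a=lambda u,v,z:dock(onz(c,295+u/5.5-.4,55+v/5.5-.4,z));b=lambda u,v,z:dock(onz(c,295+(u-385)/5.5-.4,215+v/5.5-.4,z))
print('top mid-edge ends',a(119,55,.116),b(507,368,.116))
print('bottom front edge',a(279,130,.002),b(645,170,.002))
t=cam("top");cv2.imwrite("pics/top29.png",t["color"]);crop(t["color"],170,110,470,270,2.6,"t29.png")
E
```

```text
top mid-edge ends [ -48.4 -121.8] [-48.6 117.6]
bottom front edge [ -87.  -121.2] [-86.  122.7]
```

View pics/t29.png

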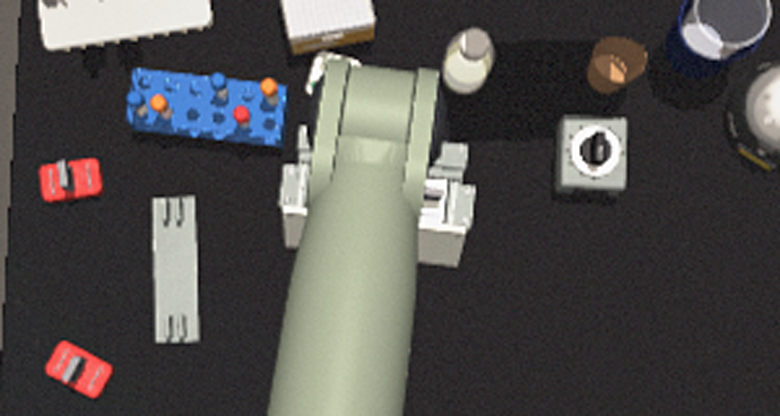

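Call:
arm_command:
  commands:
    - [[0.05,-0.02,0,0],[0.1,-0.04,0,0],[0.15,-0.06,0,0],[0.2,-0.08,0,0],[0.25,-0.1,0,0],[0.271,-0.113,0,0],[0.271,-0.113,0,0],[0.271,-0.113,0,0]]

```text
clock: 52.4
position: [0.5969, -0.2683, 0.2838]
eef_rot: [[-0.107, -0.994, -0.002], [-0.994, 0.107, 0.002], [-0.001, 0.002, -1.0]]
wrist_force: [0.7, 0.3, 0.5]
gripper_width: 0.0258
```

```bash
python3 - <<'E'
from h import *
c=cam("wrist");im=c["color"];cv2.imwrite("pics/w30.png",im)
u,v=map(int,proj(c,[.622,-.287,.1]));print(u,v);crop(im,u-60,v-60,u+60,v+60,5,"w30k.png")
t=cam("top");crop(t["color"],170,90,470,270,2.6,"t30.png")
E
```

```text
292 165
```

View pics/w30k.png

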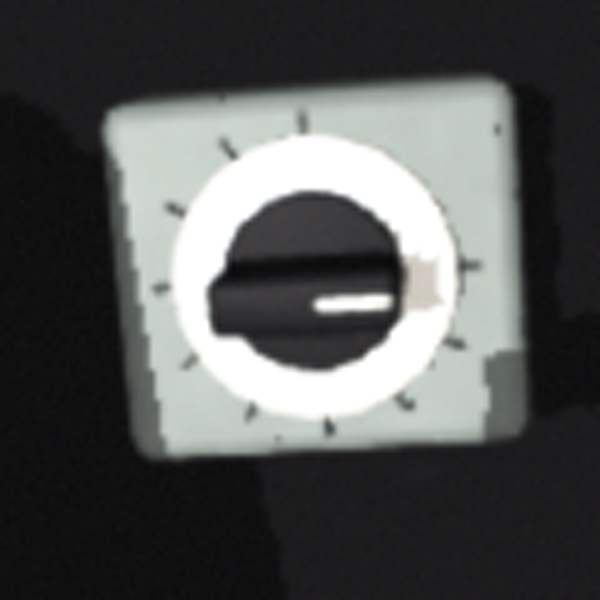

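View pics/t30.png

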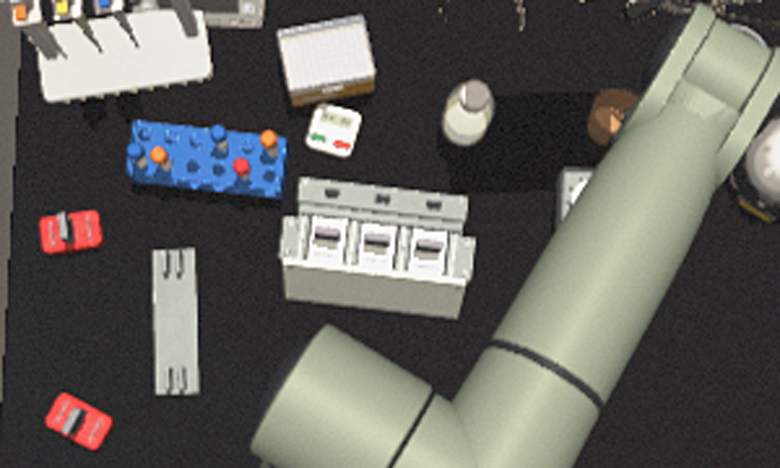

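```bash
python3 -c "
from h import *
o=manip.observe();print(o['clock'],o['wrist_force']);print(manip.sign_off())"
```

```text
52.5 [-1.06597412 -0.58643826 -0.31248553]
the job is handed in; nothing more can be done
None
```

The dock is ready: all three steps were done in the order asked, and I handed the job in at 52.5 s of the 210 s allowed.

- **Knob:** I turned it anticlockwise until the wrist torque rose to about 2 N m at the stop. In the last close-up its white mark lines up with the first tick, on the −x side of the box.
- **Cassettes:** All three white cassettes are in, one to a bay. The one at the far right had been knocked about 7 cm aside, so I measured it again before gripping it. At the end of each push the gripper stood at dock x = 4.3–4.4 mm while pressing with 14–18 N. The rear edges all lie at about −35.7 mm, against −35 expected. That 0.7 mm is the same in all three bays, so I read it as calibration error, within the 2 mm given.
- **Panel:** It leans on both posts at about 0.3 rad, bottom edge on the bench near dock x = −83 mm. The top and bottom edges put its middle between −2 and +1 mm across the bays. It stayed put after release.
- **Other things:** In the last top view the red look-alikes, timer, bottle and empty stand are where they were. The cup was partly hidden by the arm in that view, but it looked in place in the one before.

No check failed. The box's black strip was never seen, so I took the knob's zero direction from the gap in the dial ticks, and the stop came where that predicted.

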